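# Put the order fobs on charge

### The arm

A 7-joint arm with a two-finger parallel gripper is mounted at the origin on a cart in front of the work surface, level with it; the furniture and walls round the work are solid. World frame = base frame: x ahead of the robot, y to its left, z up, the work surface at z = 0. Lengths are in mm, angles in rad, forces in N, time in s.
With the tool pointing down it reaches from about 350 to 900 mm from the base axis. Payload 7.2 kg.
Tool frame: the origin (TCP) lies midway between the tips of the shut fingers; the grasp point (between the pads) lies 19 mm behind it (manip.grip_point_offset is the distance from the TCP to the grasp point, in mm); z points along the fingers, y is the line along which they close (so a half turn about z gives the same grasp; the last joint's range is limited). The gripper opens to 85 mm and grips with 20 to 120 N. Pads are 22 mm wide; open, the fingers measure 114 mm over their backs; the gripper's body (76 mm by 85 mm) begins 54 mm behind the grasp point. The pads swing forward as they close: fully open they stand 13 mm farther back than shut.
Start: joints at [-0.068, 0.411, -0.013, 1.596, 0.006, 1.134, -0.082], TCP at [625.004, -0.011, 193.297] pointing down, gripper open.
Joint ranges: [-2.95, 2.95], [-0.29, 1.99], [-1.47, 1.44], [0.14, 2.54], [-1.03, 4.17], [0.13, 1.85], [-2.86, 2.86]. Speed limits (rad/s): [2.39, 2.39, 3.01, 3.01, 3.14, 3.14, 3.14].

### API

Orientations are given as a 3x3 rotation matrix whose columns are the frame's x, y, z axes.
In Python, from workcell import manip gives the robot as it stands.
- The arm moves only by the tool move_arm, never from a script. Its argument "targets" is a list of rows, each a list of 7 numbers: the shift along the tool's x, y, z in units of 0.4 m (1.0 is 0.4 m), then the turn, a rotation vector about the tool's x, y, z in units of 60 degrees (1.0 is 60 degrees), then the opening, from -1 (shut) to 1 (fully open). A call has 1 to 10 rows; each row is the pose to reach, as a shift and turn from the pose commanded when the call began, along the tool's axes at that moment; what a row does not reach only later rows make up. A row lasts 1/8 s, in which the tool goes at most 62.5 mm and 10.7 degrees, less where a joint would pass 70% of its speed; a pose out of reach is approached as far as the arm can. A call with a number of a shift or a turn outside -1 to 1 is refused whole. A call with a gripper value outside its range is refused whole. The fingers move at their own pace and stop on an object; the grip force is fixed at half the most. Time passes only in rows, so rows that repeat a pose let the fingers close. It gives the time, the measured TCP pose, the force, the opening and the grip force at its end, in the units of the state.
- manip.sense(): the state, without advancing time (a new reading comes with each control period).
- manip.grab_frame(name): name is "scene" or "side" or "wrist"; returns a dict with "pixels" (480x640x3 uint8, blue, green, red), "z_map" (480x640 float32, mm along the optical axis (not along the pixel's ray), 0 where there is no reading), "camera_matrix" (3x3 intrinsics, pixels), "k1" (the pictures are not rectified: a ray, as slopes to the right and down, at radius r is drawn at 1 + k1 r^2 times it, then the intrinsics apply), "R" (3x3) and "t" (3): a world point X has camera coordinates R X + t; the wrist camera has in their place "hand_eye" (4x4, takes a point from camera to tool coordinates, whose origin is the TCP and whose axes are the flange's). Camera axes: x right, y down, z forward; pixel columns grow to the right and rows downward; lengths in mm; the calibration is good to about 2 mm. A picture is of the moment at which its call begins: read the wrist's pose just before it.
- manip.sign_off(): hands the job in; it is judged then, once.
The state is a dict: "clock": time; "joint_positions": joint angles; "joint_vel": joint speeds; "tau": joint torques, N m; "tool_pos": TCP position; "tool_rot": TCP orientation; "contact_force": force on the tool from outside, world axes, zero at the start; "wrist_torque": the same for the moment, N m; "finger_gap": opening from 0.0 (shut) to 1.0 (fully open); "grasp_force": force on a finger pad.
Only numpy, scipy, OpenCV 4.12 (cv2) and the standard library are available. Lean on these libraries where they do the work, as an engineer would, in place of code of your own. Each camera call takes 0.05 s, during which the arm holds its last target. There are 200 camera calls.

### The job

Put the order fobs on charge: hang every fob standing on the counter by its eye on a peg of the charging rack, one to a peg, and slide the console's switches all the way so that just the pegs carrying a fob are on (leftmost switch for the leftmost peg, and so on; away from you is on) and the others are off. Also fold up the console's screen so that it stays leaning back about 20 degrees past upright, and leave the other things on the counter where they are.

Things in the scene. Friction and masses are not known exactly. Their poses are not given: they have to be found in the camera images.
- fob1_mid (a point): Order fob (all alike, some absent): black pendant 70 mm tall, 30 mm wide (its y), 22 mm thick (its x), about 0.12 kg, on a steel foot 40 x 30 x 10 mm. It stands upright, turned under 0.4 rad. A square eye 16 mm wide, 15 mm high goes through along x, its centre 19.5 mm above this point. Point: on the axis, 35 mm above the underside; z up. Grasp across y; either side may face a peg.
- fob2_mid (a point): Order fob (all alike, some absent): black pendant 70 mm tall, 30 mm wide (its y), 22 mm thick (its x), about 0.12 kg, on a steel foot 40 x 30 x 10 mm. It stands upright, turned under 0.4 rad. A square eye 16 mm wide, 15 mm high goes through along x, its centre 19.5 mm above this point. Point: on the axis, 35 mm above the underside; z up. Grasp across y; either side may face a peg.
- fob3_mid (a point): Order fob (all alike, some absent): black pendant 70 mm tall, 30 mm wide (its y), 22 mm thick (its x), about 0.12 kg, on a steel foot 40 x 30 x 10 mm. It stands upright, turned under 0.4 rad. A square eye 16 mm wide, 15 mm high goes through along x, its centre 19.5 mm above this point. Point: on the axis, 35 mm above the underside; z up. Grasp across y; either side may face a peg.
- fob4_mid (a point): Order fob (all alike, some absent): black pendant 70 mm tall, 30 mm wide (its y), 22 mm thick (its x), about 0.12 kg, on a steel foot 40 x 30 x 10 mm. It stands upright, turned under 0.4 rad. A square eye 16 mm wide, 15 mm high goes through along x, its centre 19.5 mm above this point. Point: on the axis, 35 mm above the underside; z up. Grasp across y; either side may face a peg.
- peg1 (a point): Peg 1 of 5, counted from the left (+y), 64 mm apart: steel rod 6 mm thick, standing out 45 mm from the rack's bar to the robot (-x of this frame), rising 6 mm to the tip. Point: on its axis, 22 mm from the bar's front, 23 mm from the tip, 109 mm above the worktop. Bar: 16 mm thick, from 97 to 117 mm up, a post at each end, open below; fixed. Shop-case glass 0.29 m high stands 55 mm or more behind it.
- peg2 (a point): Peg 2 of 5, counted from the left (+y), 64 mm apart: steel rod 6 mm thick, standing out 45 mm from the rack's bar to the robot (-x of this frame), rising 6 mm to the tip. Point: on its axis, 22 mm from the bar's front, 23 mm from the tip, 109 mm above the worktop. Bar: 16 mm thick, from 97 to 117 mm up, a post at each end, open below; fixed. Shop-case glass 0.29 m high stands 55 mm or more behind it.
- peg3 (a point): Peg 3 of 5, counted from the left (+y), 64 mm apart: steel rod 6 mm thick, standing out 45 mm from the rack's bar to the robot (-x of this frame), rising 6 mm to the tip. Point: on its axis, 22 mm from the bar's front, 23 mm from the tip, 109 mm above the worktop. Bar: 16 mm thick, from 97 to 117 mm up, a post at each end, open below; fixed. Shop-case glass 0.29 m high stands 55 mm or more behind it.
- peg4 (a point): Peg 4 of 5, counted from the left (+y), 64 mm apart: steel rod 6 mm thick, standing out 45 mm from the rack's bar to the robot (-x of this frame), rising 6 mm to the tip. Point: on its axis, 22 mm from the bar's front, 23 mm from the tip, 109 mm above the worktop. Bar: 16 mm thick, from 97 to 117 mm up, a post at each end, open below; fixed. Shop-case glass 0.29 m high stands 55 mm or more behind it.
- peg5 (a point): Peg 5 of 5, counted from the left (+y), 64 mm apart: steel rod 6 mm thick, standing out 45 mm from the rack's bar to the robot (-x of this frame), rising 6 mm to the tip. Point: on its axis, 22 mm from the bar's front, 23 mm from the tip, 109 mm above the worktop. Bar: 16 mm thick, from 97 to 117 mm up, a post at each end, open below; fixed. Shop-case glass 0.29 m high stands 55 mm or more behind it.
- switch1 (a joint): Slide switch 1 of 5, counted from the left (+y), for peg 1: 0 = off (nub towards the robot), 0.010 m = on (nub away from the robot, by the white strip). Friction about 1.2 N; stays where it is left, may start half-way.
- switch1_nub (a point): Centre of this switch's white nub, 8 x 8 mm, 15 mm high, standing on the flat switch plate 24 mm above the worktop; it slides along x of this frame, + is on. Nubs are 24 mm apart along y.
- switch2 (a joint): Slide switch 2 of 5, counted from the left (+y), for peg 2: 0 = off (nub towards the robot), 0.010 m = on (nub away from the robot, by the white strip). Friction about 1.2 N; stays where it is left, may start half-way.
- switch2_nub (a point): Centre of this switch's white nub, 8 x 8 mm, 15 mm high, standing on the flat switch plate 24 mm above the worktop; it slides along x of this frame, + is on. Nubs are 24 mm apart along y.
- switch3 (a joint): Slide switch 3 of 5, counted from the left (+y), for peg 3: 0 = off (nub towards the robot), 0.010 m = on (nub away from the robot, by the white strip). Friction about 1.2 N; stays where it is left, may start half-way.
- switch3_nub (a point): Centre of this switch's white nub, 8 x 8 mm, 15 mm high, standing on the flat switch plate 24 mm above the worktop; it slides along x of this frame, + is on. Nubs are 24 mm apart along y.
- switch4 (a joint): Slide switch 4 of 5, counted from the left (+y), for peg 4: 0 = off (nub towards the robot), 0.010 m = on (nub away from the robot, by the white strip). Friction about 1.2 N; stays where it is left, may start half-way.
- switch4_nub (a point): Centre of this switch's white nub, 8 x 8 mm, 15 mm high, standing on the flat switch plate 24 mm above the worktop; it slides along x of this frame, + is on. Nubs are 24 mm apart along y.
- switch5 (a joint): Slide switch 5 of 5, counted from the left (+y), for peg 5: 0 = off (nub towards the robot), 0.010 m = on (nub away from the robot, by the white strip). Friction about 1.2 N; stays where it is left, may start half-way.
- switch5_nub (a point): Centre of this switch's white nub, 8 x 8 mm, 15 mm high, standing on the flat switch plate 24 mm above the worktop; it slides along x of this frame, + is on. Nubs are 24 mm apart along y.
- screen (a joint): Friction hinge of the console's screen, rad: 0 = folded flat towards the robot, 1.571 = upright, larger = leaning back, away from the robot, up to 2.4. About 0.3 Nm of friction: it stays where it is left.
- screen_hinge (a point): Point on the hinge axis, at the middle of the screen's width, 34 mm above the worktop; the axis runs along y of this frame, x points away from the robot. The screen (84 long, 96 wide, 8 mm thick) is left of the switches, its side 55 mm or more from the nearest nub's centre.
- screen_pin (a point): Middle of a steel pin, 9 mm thick, 40 mm long, that stands out of the left (+y) side of the screen by its free edge, parallel to the hinge and 80 mm from it; the point is 23 mm from the screen's side, 16 mm beyond the left side of the console's plinth (22 mm high). It can be pinched from above and turns between the fingers.
- sweet_tin: Round sweet tin, 65 mm wide, 40 mm high; a bystander. Origin at the centre of its underside.
- choc_bar: Wrapped chocolate bar, 64 x 140 x 12 mm; a bystander. Origin at the centre of its underside.
Not all that is in view belongs to the job. What is shaped like the part that bears fob1_mid but red or yellow is not meant.

How it is judged:
By the outcome, as a careful person would: the job done as asked, in the order asked, and still so for the second after the job is handed in, with the robot touching nothing.
Of fob1, fob2, fob3, fob4 only 3 to 4 are there at a start; the rules pass over those that are not, and their reading is None.
At some moment in a run one of fob1, fob2, fob3, fob4 may be knocked a few centimetres aside while the robot is not near it.
It also fails if it takes over 200 s, if anything falls off the work surface, if the arm or the gripper's body presses on something with over 40 N, if the wrist force passes 120 N, or if a joint passes its speed limit or range.

## Working session

There is one attempt and no reset: what is moved stays moved. The work goes in short steps, Python scripts to look and compute and a tool call to move; the robot and the scene stay as the last step left them, time stands still between calls to the robot, and variables do not carry over. Pictures are saved under pics/ and viewed, at most 14 in all, crops included, and the job is handed in when it is done.

Besides the shell and the picture viewer there is one more tool, called after "Request:" as name(argument=value, ...), one argument or row to a line, values as JSON. move_arm: Moves the arm, as the interface text tells. Its arguments: {"type":"object","properties":{"targets":{"type":"array"}},"required":["targets"]}

```bash
mkdir -p pics; ls
cat > h.py <<'E'
import numpy as np, cv2
from workcell import manip
def grab(n):
    s=manip.sense(); f=manip.grab_frame(n); f['s']=s
    if n=='wrist':
        T=np.eye(4);T[:3,:3]=s['tool_rot'];T[:3,3]=s['tool_pos'];C=T@np.array(f['hand_eye'])
        f['R']=C[:3,:3].T; f['t']=-f['R']@C[:3,3]
    f['R']=np.array(f['R']);f['t']=np.array(f['t']).ravel();f['K']=np.array(f['camera_matrix'])
    return f
def ray(f,u,v):
    K=f['K'];d=np.array([(u-K[0,2])/K[0,0],(v-K[1,2])/K[1,1]]);s=d.copy()
    for _ in range(20): s=d/(1+f['k1']*(s@s))
    return -f['R'].T@f['t'], f['R'].T@np.r_[s,1]
def onz(f,u,v,z):
    o,d=ray(f,u,v); return o+d*(z-o[2])/d[2]
def dep(f,u,v):
    o,d=ray(f,u,v); return o+d*f['z_map'][int(v),int(u)]
def proj(f,X):
    c=f['R']@np.array(X,float)+f['t'];s=c[:2]/c[2];s=s*(1+f['k1']*(s@s));return f['K'][:2,:2]@s+f['K'][:2,2]
def cloud(f):
    K=f['K'];v,u=np.mgrid[0:480,0:640];d=np.stack([(u-K[0,2])/K[0,0],(v-K[1,2])/K[1,1]],-1);s=d.copy()
    for _ in range(20): s=d/(1+f['k1']*(s**2).sum(-1,keepdims=True))
    z=f['z_map'];c=np.dstack([s*z[...,None],z]);P=(c-f['t'])@f['R'];P[z<=0]=np.nan;return P
E
python3 - <<'E'
from h import *
for n in ['scene','side','wrist']:
    f=grab(n);cv2.imwrite(f'pics/{n}0.png',f['pixels']);print(n,f['K'].tolist(),f['k1'],(-f['R'].T@f['t']).round(),f['R'].round(2).tolist())
s=f['s'];print(s)
E
```

```text
pics
scene [[540.2937793979806, 0.0, 319.3663725798269], [0.0, 540.2937793979806, 239.7433489924896], [0.0, 0.0, 1.0]] -0.1075383142508904 [ -241. -1046.  1430.] [[0.79, -0.61, 0.02], [-0.45, -0.6, -0.67], [0.42, 0.52, -0.75]]
side [[439.7654144202565, 0.0, 316.20728929177346], [0.0, 439.7654144202565, 249.89198960085636], [0.0, 0.0, 1.0]] -0.06101680105070463 [   75. -1076.   568.] [[0.91, -0.41, -0.02], [-0.18, -0.36, -0.92], [0.37, 0.84, -0.4]]
wrist [[426.1617756945998, 0.0, 320.6853429168331], [0.0, 426.1617756945998, 236.72229994658676], [0.0, 0.0, 1.0]] -0.07764544897090596 [625.  77. 373.] [[1.0, 0.0, -0.0], [0.0, -0.95, 0.3], [-0.0, -0.3, -0.95]]
{'clock': 0.1, 'joint_positions': array([-0.06822759,  0.41184698, -0.01272364,  1.59699225,  0.00561486,
        1.13430423, -0.08219491]), 'joint_vel': array([ 0.0014741 , -0.00094782,  0.00212765, -0.00170667,  0.00109684,
        0.00152062,  0.00058475]), 'tau': array([ 4.07594271e-03, -6.01830769e+01,  6.85093571e-01, -3.00088871e+01,
        1.40752629e-02,  6.54632138e-03,  2.04316666e-05]), 'tool_pos': array([ 6.24475993e+02, -2.45295627e-02,  1.92507229e+02]), 'tool_rot': array([[-7.40831498e-05,  9.99998856e-01, -1.51060699e-03],
       [ 9.99999991e-01,  7.39077890e-05, -1.16141809e-04],
       [-1.16030030e-04, -1.51061558e-03, -9.99998852e-01]]), 'contact_force': array([-0.2285674 ,  0.19017135,  0.19265387]), 'wrist_torque': array([-0.01584804,  0.0548023 , -0.01083143]), 'grasp_force': 0.0, 'finger_gap': 0.9981979453745958}
```

View pics/scene0.png

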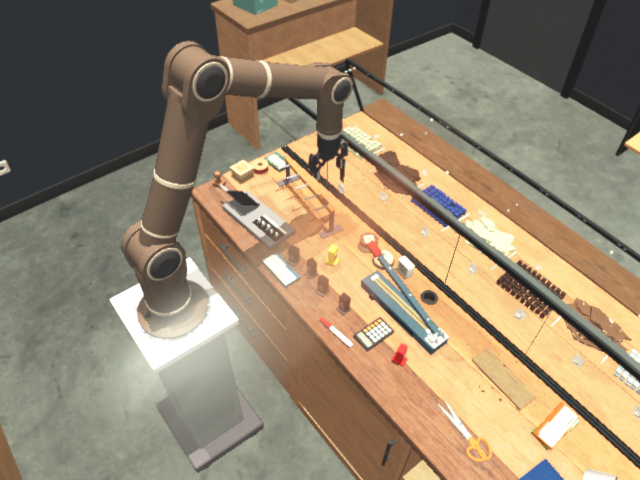

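View pics/side0.png

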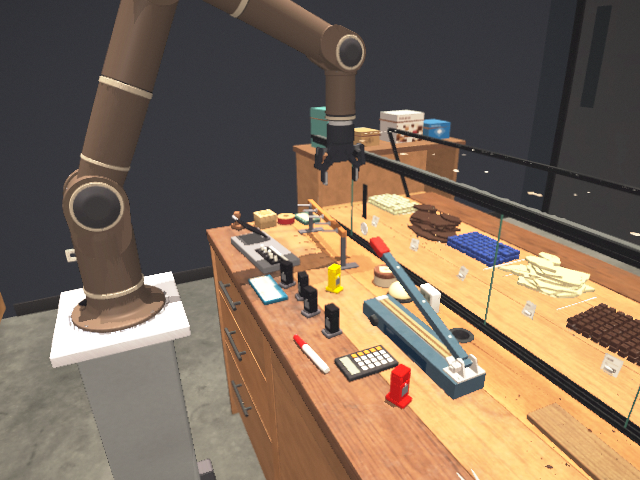

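View pics/wrist0.png

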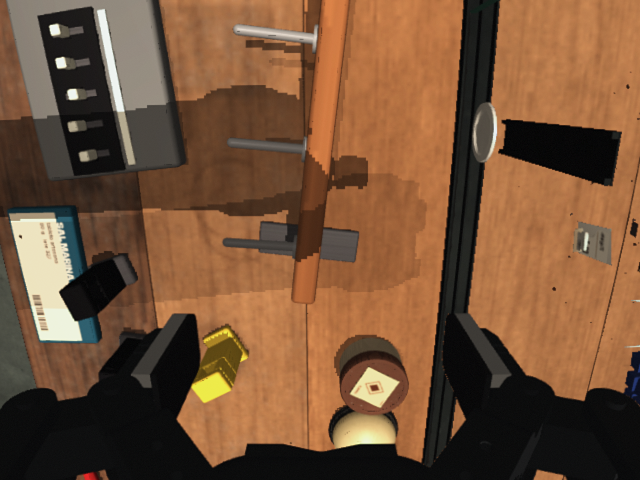

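Scene and side show four black fobs: scene (293,255), (311,268), (322,286), (343,302) and side (287,274), (303,285), (311,300), (332,320). The red and yellow ones are decoys. The rack and console are to the left of the fobs. The wrist view shows the switches at (65..100, 30..155) and pegs 3–5.

Run:
```python
from h import *
for n in ['scene','side']:
    f=grab(n);P=cloud(f);im=f['pixels'].astype(int)
    m=(im.max(-1)<75)&(P[...,2]>15)&(P[...,2]<85)&(P[...,0]>350)&(P[...,0]<750)&(P[...,1]<60)&(P[...,1]>-500)
    k,l,st,c=cv2.connectedComponentsWithStats(m.astype(np.uint8))
    for i in range(1,k):
        if st[i,4]>25: q=P[l==i];print(n,c[i].round(),st[i,4],np.nanmedian(q,0).round(),q.min(0).round(),q.max(0).round())
```

```text
scene [393. 315.] 89 [ 533. -460.   28.] [ 528. -499.   15.] [ 537. -397.   40.]
side [284. 269.] 290 [423. -86.  45.] [412. -97.  15.] [457.  60.  75.]
side [307. 292.] 442 [ 429. -234.   52.] [ 413. -257.   15.] [ 447. -146.   74.]
side [332. 317.] 317 [ 432. -346.   50.] [ 423. -351.   15.] [ 446. -320.   75.]
side [373. 321.] 49 [ 523. -366.   27.] [ 520. -376.   16.] [ 532. -353.   36.]
side [398. 341.] 262 [ 530. -454.   27.] [ 528. -500.   15.] [ 535. -391.   39.]
```

Request:
move_arm(
  targets=[
    [0.05,-0.06,-0.06,0,0,-0.17,1],
    [0.1,-0.12,-0.12,0,0,-0.34,1],
    [0.15,-0.18,-0.18,0,0,-0.5,1],
    [0.2,-0.22,-0.25,0,0,-0.67,1],
    [0.25,-0.25,-0.3,0,0,-0.84,1],
    [0.3,-0.25,-0.3,0,0,-1,1],
    [0.3,-0.25,-0.3,0,0,-1,1],
  ],
)

```text
clock: 1.12
tool_pos: [524.6, 121.4, 313.4]
tool_rot: [[-0.867, 0.499, 0.0], [0.499, 0.867, 0.001], [0.0, 0.001, -1.0]]
contact_force: [0.4, -0.0, 0.2]
finger_gap: 0.999
grasp_force: 0.0
```

Request:
move_arm(
  targets=[
    [0,0,-0.08,0,0,-0.17,1],
    [0,0,-0.15,0,0,-0.34,1],
    [0,0,-0.2,0,0,-0.5,1],
    [0,0,-0.2,0,0,-0.5,1],
    [0,0,-0.2,0,0,-0.5,1],
  ],
)

```text
clock: 1.75
tool_pos: [524.8, 119.1, 392.0]
tool_rot: [[-1.0, 0.006, -0.002], [0.006, 1.0, -0.001], [0.002, -0.001, -1.0]]
contact_force: [-0.8, 0.1, -0.7]
finger_gap: 1.001
grasp_force: 0.0
```

Run:
```python
from h import *
f=grab('wrist');cv2.imwrite('pics/w1.png',f['pixels']);print(f['s']['tool_pos'],f['s']['tool_rot'].round(3).tolist(),f['s']['joint_positions'].round(2))
np.save('w1.npy',f,allow_pickle=True)
```

```text
[524.78070737 119.0971477  391.98307164] [[-1.0, 0.006, -0.002], [0.006, 1.0, -0.001], [0.002, -0.001, -1.0]] [-0.07  0.18 -0.3   1.46  0.05  1.51  1.2 ]
```

View pics/w1.png

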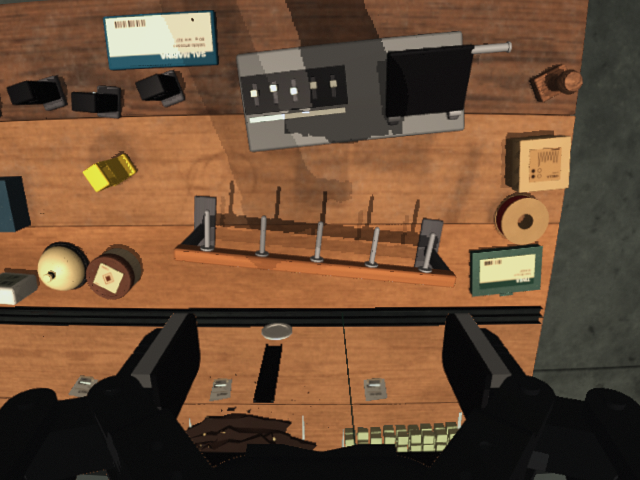

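Wrist view: pegs 5..1 from left to right, tips at about (207,213), (263,218), (320,224), (376,230), (434,236). Nubs are switch 5..1 at (253,93), (273,89), (293,91), (312,86), (333,84). The screen is folded, with its pin at (492,47). Three fobs are near (40,92), (97,100), (160,86).

```bash
cat > m.py <<'E'
from h import *
def comps(f,m,mn,name):
    P=cloud(f);k,l,st,c=cv2.connectedComponentsWithStats(m.astype(np.uint8))
    out=[]
    for i in range(1,k):
        if st[i,4]>mn:
            ys,xs=np.nonzero(l==i);q=P[ys,xs];out.append((xs,ys,q))
            print(name,c[i].round(1),st[i,4],np.nanmedian(q,0).round(1),np.nanmin(q,0).round(1),np.nanmax(q,0).round(1))
    return out
E
python3 - <<'E'
from m import *
f=np.load('w1.npy',allow_pickle=True).item();P=cloud(f);im=f['pixels'].astype(int)
sat=im.max(-1)-im.min(-1);z=P[...,2];x=P[...,0];y=P[...,1]
m=(z>97)&(z<122)&(sat<35)&(x<640)&(x>480)
for xs,ys,q in comps(f,m,40,'peg'):
    # axis: rows -> use width centre per row; ray onto local axis plane z(s)
    pts=[]
    for r in np.unique(ys):
        uu=xs[ys==r]; pts.append(onz(f,uu.mean(),r,109))
    pts=np.array(pts);print(pts[0].round(1),pts[-1].round(1))
m=(z>28)&(z<50)&(im.min(-1)>110)&(x<480)&(y<170)
comps(f,m,8,'nub')
m=(z>17)&(z<34)&(im.min(-1)>150)&(y<190)&(x<480)
comps(f,m,30,'strip')
m=(z>25)&(z<70)&(y>150)&(x<480)
comps(f,m,40,'screen')
m=(z>25)&(z<70)&(y>230)&(x<480)&(im.min(-1)>90)
comps(f,m,10,'pin')
m=(z>60)&(z<80)&(im.max(-1)<80)&(x<500)&(y<50)
for xs,ys,q in comps(f,m,20,'fobtop'):
    print(cv2.minAreaRect(q[:,:2].astype(np.float32)))
E
```

```text
peg [205.  234.8] 296 [595.  -11.2 111. ] [559.8 -47.   99. ] [609.   -5.1 116. ]
peg [262.2 239.6] 247 [598.9  52.1 111.9] [567.7  39.8 101.5] [616.1  58.2 115.9]
peg [317.9 244.4] 246 [604.  115.2 111.8] [574.4 104.4 103.1] [623.8 123.1 115.6]
peg [373.1 249.9] 235 [611.  178.6 111.8] [581.7 168.4 102.7] [630.4 185.4 115.7]
peg [427.6 255.4] 272 [619.  242.3 111.5] [587.9 229.  100.3] [637.3 250.6 116.3]
[560.6  -9.4 109. ] [609.4 -13.  109. ]
[569.2  54.1 109. ] [617.1  51.8 109. ]
[575.4 118.1 109. ] [623.6 114.9 109. ]
[582.8 182.2 109. ] [631.5 182.7 109. ]
[589.1 246.  109. ] [638.3 244.9 109. ]
nub [332.7  83.2] 31 [424.5 133.8  39.1] [422.2 130.3  36.6] [427.9 137.5  40.6]
nub [313.1  84.6] 29 [426.6 110.1  38.8] [423.1 107.6  37.3] [429.  112.5  40.3]
nub [273.   87.9] 45 [429.6  62.3  38.8] [426.1  58.6  36.4] [433.1  65.9  40.1]
nub [293.   90.9] 47 [433.3  86.1  39.2] [429.7  82.4  32.9] [436.8  89.7  41. ]
nub [253.4  92.9] 42 [435.1  38.3  39.2] [431.6  34.7  37.3] [438.6  41.9  41.4]
strip [266.8 118. ] 186 [465.   51.9  23.7] [460.3  28.8  20.7] [469.9  73.3  25.7]
screen [425.9  93.9] 3540 [437.  242.   54.7] [408.8 192.2  25.1] [472.9 291.7  70. ]
screen [567.3  81.8] 565 [420.9 408.7  60.7] [405.9 399.9  25. ] [434.5 426.3  66. ]
pin [454.9 112.9] 51 [459.  282.9  38.2] [456.6 275.2  34.8] [461.5 289.4  41.6]
fobtop [150.8  86.5] 564 [426.  -73.9  69.3] [412.3 -92.7  60.1] [440.8 -58.5  72.1]
fobtop [21.6 92.3] 535 [ 426.7 -231.8   69.2] [ 413.9 -250.8   60.2] [ 440.7 -217.4   73.4]
fobtop [ 84.8 102. ] 532 [ 440.8 -154.8   69.4] [ 429.  -173.    60.2] [ 452.8 -140.7   71.9]
((426.11541748046875, -75.6256103515625), (22.204347610473633, 30.5391845703125), 17.539623260498047)
((426.6995849609375, -235.03018188476562), (22.428192138671875, 31.97646713256836), 13.197591781616211)
((440.51470947265625, -156.76834106445312), (31.116836547851562, 22.289329528808594), 84.57303619384766)
```

Request:
move_arm(
  targets=[
    [0.04,-0.08,0.1,0,0,-0.05,0.4],
    [0.08,-0.16,0.2,0,0,-0.1,0.4],
    [0.12,-0.25,0.3,0,0,-0.15,0.4],
    [0.17,-0.33,0.4,0,0,-0.2,0.4],
    [0.21,-0.41,0.5,0,0,-0.25,0.4],
    [0.247,-0.487,0.6,0,0,-0.298,0.4],
    [0.247,-0.487,0.6,0,0,-0.298,0.4],
    [0.247,-0.487,0.6,0,0,-0.298,0.4],
  ],
)

```text
clock: 2.8
tool_pos: [426.5, -74.4, 153.4]
tool_rot: [[-0.952, -0.305, -0.0], [-0.305, 0.952, 0.0], [-0.0, 0.0, -1.0]]
contact_force: [0.4, -0.3, 0.9]
finger_gap: 0.697
grasp_force: 0.0
```

```bash
cat > fob.py <<'E'
from m import *
import sys
f=grab('wrist');cv2.imwrite('pics/%s.png'%sys.argv[1],f['pixels']);s=f['s'];R=s['tool_rot'];print(s['tool_pos'].round(1),'yaw',np.arctan2(-R[0,1],R[1,1]).round(3))
P=cloud(f);im=f['pixels'].astype(int);z=P[...,2];x=P[...,0];y=P[...,1]
m=(z>63)&(z<76)&(im.max(-1)<90)&(x<500)&(x>380)&(y<0)
for xs,ys,q in comps(f,m,60,'fobtop'):
    uv=np.c_[xs,ys]
    # cast pixels onto top plane z=70, keep those whose own depth is near top
    k=q[:,2]>67; 
    if k.sum()<30: continue
    t=np.array([onz(f,u,v,70)[:2] for u,v in uv[k]],np.float32);r=cv2.minAreaRect(t)
    (a,b),ang=r[1],r[2]; yaw=ang if a<b else ang-90
    print('   ',np.round(r[0],1),np.round(r[1],1),'yaw',np.radians(yaw).round(3))
E
python3 fob.py a1
```

```text
[426.5 -74.4 153.4] yaw 0.31
fobtop [ 80.5 151.6] 1685 [ 425.1 -233.6   69.5] [ 412.7 -252.2   63.1] [ 438.9 -218.5   72. ]
fobtop [192.8 208. ] 1575 [ 439.  -156.7   69.4] [ 428.  -172.8   63.3] [ 452.1 -141.4   71.8]
fobtop [318.5 224.5] 1545 [425.  -76.4  69.5] [411.6 -93.2  63.1] [440.  -59.4  71.8]
    [ 425.7 -234. ] [22.3 31. ] yaw 0.244
    [ 439.4 -156.8] [29.6 22.2] yaw -0.126
    [425.4 -76.4] [21.4 29.3] yaw 0.31
```

View pics/a1.png

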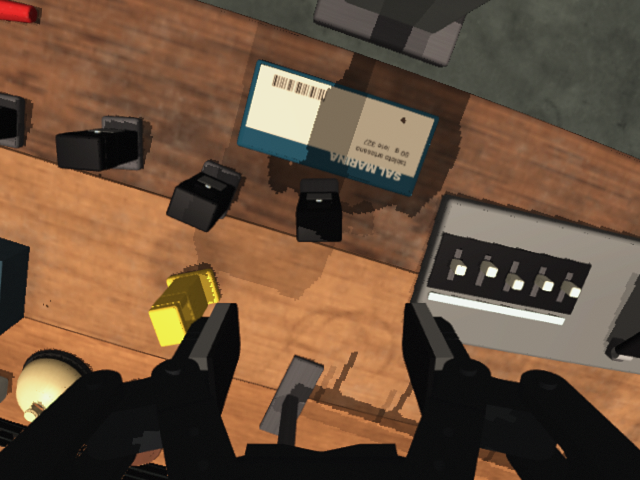

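The wrist view shows fob A at (318,210), centred between the fingers. Fobs B and C are at (200,195) and (100,145). The chocolate bar lies behind A.

Request:
move_arm(
  targets=[
    [0.004,-0.004,0.12,0,0,0,0.4],
    [0.004,-0.004,0.22,0,0,0,0.4],
    [0.004,-0.004,0.29,0,0,0,0.4],
    [0.004,-0.004,0.313,0,0,0,0.4],
    [0.004,-0.004,0.313,0,0,0,0.4],
    [0.004,-0.004,0.313,0,0,0,-0.6],
    [0.004,-0.004,0.313,0,0,0,-0.6],
    [0.004,-0.004,0.313,0,0,0,-0.6],
    [0.004,-0.004,0.313,0,0,0,-0.6],
    [0.004,-0.004,0.313,0,0,0,-0.6],
  ],
)

```text
clock: 4.1
tool_pos: [426.3, -76.7, 29.5]
tool_rot: [[-0.952, -0.307, 0.003], [-0.307, 0.952, -0.0], [-0.002, -0.001, -1.0]]
contact_force: [-2.0, 1.5, 9.5]
finger_gap: 0.315
grasp_force: 58.5
```

Request:
move_arm(
  targets=[
    [0,0,-0.1,0,0,0,-0.6],
    [0,0,-0.22,0,0,0,-0.6],
    [-0.04,0.04,-0.3,0,0,0.05,-0.6],
    [-0.13,0.13,-0.3,0,0,0.15,-0.6],
    [-0.23,0.23,-0.3,0,0,0.25,-0.6],
    [-0.33,0.33,-0.3,0,0,0.35,-0.6],
    [-0.42,0.43,-0.3,0,0,0.402,-0.6],
    [-0.48,0.49,-0.3,0,0,0.402,-0.6],
    [-0.512,0.522,-0.3,0,0,0.402,-0.6],
    [-0.512,0.522,-0.3,0,0,0.402,-0.6],
  ],
)

```text
clock: 5.35
tool_pos: [555.9, 185.2, 148.1]
tool_rot: [[-0.994, 0.108, -0.0], [0.108, 0.994, 0.0], [0.0, 0.0, -1.0]]
contact_force: [-0.1, -0.8, -1.5]
finger_gap: 0.31
grasp_force: 59.2
```

```bash
cat > pegs.py <<'E'
from m import *
import sys
f=grab('wrist');cv2.imwrite('pics/%s.png'%sys.argv[1],f['pixels']);s=f['s'];R=s['tool_rot'];print(s['tool_pos'].round(1),'yaw',np.arctan2(-R[0,1],R[1,1]).round(3))
P=cloud(f);im=f['pixels'].astype(int);z=P[...,2];x=P[...,0];y=P[...,1];sat=im.max(-1)-im.min(-1)
m=(z>97)&(z<122)&(sat<35)&(x<650)&(x>530)&(im.max(-1)>60)
for xs,ys,q in comps(f,m,60,'peg'):
    r=np.unique(ys);r0=r[2];a=onz(f,xs[ys==r0].mean(),r[0],112.);r1=r[len(r)//2];b=onz(f,xs[ys==r1].mean(),r1,110)
    print('  tip',a.round(1),'mid',b.round(1),'pegpt~',(a[:2]+23*np.array([.994,-.11])).round(1))
E
python3 pegs.py p1
```

```text
[555.9 185.2 148.1] yaw -0.108
peg [104.6 327.1] 689 [589.   53.5 111.6] [567.2  42.5 102.5] [613.5  57.8 115.8]
peg [210.7 328.7] 662 [595.6 116.5 111.8] [574.2 108.6  98. ] [621.1 120.8 115.7]
peg [429.5 329.1] 693 [609.8 242.3 111.8] [588.2 237.6  98.9] [635.5 247.6 116.1]
peg [  8.7 333.2] 478 [589.  -10.4 110.7] [564.9 -25.4  99.2] [607.1  -5.1 114. ]
peg [320.4 355.4] 175 [622.1 177.6 109.6] [614.1 173.1 100.2] [627.9 183.5 112.1]
peg [ 16.1 361. ] 104 [607.3 -10.2 112.9] [605.1 -22.4 106.4] [609.2  -5.1 115.9]
peg [112.  364.3] 115 [614.   52.  113.2] [611.9  39.7 106. ] [616.1  57.8 116. ]
peg [319.9 366.9] 115 [627.7 176.7 113.1] [624.7 168.8 102.5] [630.4 184.7 115.5]
  tip [567.5  55.2 112. ] mid [589.8  52.7 110. ] pegpt~ [590.4  52.7]
  tip [574.4 118.4 112. ] mid [597.  116.1 110. ] pegpt~ [597.2 115.9]
  tip [588.7 245.4 112. ] mid [611.3 242.5 110. ] pegpt~ [611.6 242.8]
  tip [565.1  -6.4 112. ] mid [585.3 -11.1 110. ] pegpt~ [588.  -9.]
  tip [614.3 178.2 112. ] mid [621.8 178.2 110. ] pegpt~ [637.1 175.7]
  tip [604.4  -3.6 112. ] mid [608.  -12.2 110. ] pegpt~ [627.2  -6.1]
  tip [611.   57.3 112. ] mid [615.3  49.6 110. ] pegpt~ [633.9  54.7]
  tip [621.7 177.4 112. ] mid [627.2 176.8 110. ] pegpt~ [644.6 174.9]
```

View pics/p1.png

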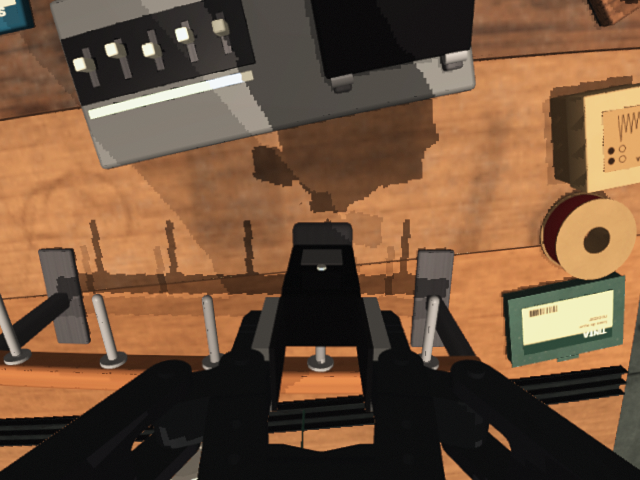

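The wrist view shows fob A held upright and square at (322,290). Peg 2's base shows at (320,365), straight ahead.

Request:
move_arm(
  targets=[
    [0,-0.001,0.08,0,0,0,-0.6],
    [0,-0.001,0.14,0,0,0,-0.6],
    [0,-0.001,0.156,0,0,0,-0.6],
    [0,-0.001,0.156,0,0,0,-0.6],
    [-0.03,-0.001,0.156,0,0,0,-0.6],
    [-0.06,-0.001,0.156,0,0,0,-0.6],
    [-0.09,-0.001,0.156,0,0,0,-0.6],
    [-0.124,-0.001,0.156,0,0,0,-0.6],
    [-0.124,-0.001,0.156,0,0,0,-0.6],
    [-0.124,-0.001,0.156,0,0,0,-0.6],
  ],
)

```text
clock: 6.65
tool_pos: [604.8, 179.1, 85.4]
tool_rot: [[-0.994, 0.109, -0.001], [0.109, 0.994, -0.0], [0.001, -0.0, -1.0]]
contact_force: [-0.5, 0.3, -1.8]
finger_gap: 0.307
grasp_force: 59.2
```

Request:
move_arm(
  targets=[
    [0,0,0.008,0,0,0,-0.6],
    [0,0,0.014,0,0,0,-0.6],
    [0,0,0.014,0,0,0,-0.2],
    [0,0,0.012,0,0,0,0.05],
    [0,0,0.01,0,0,0,0.05],
    [0,0,0,0,0,0,0.05],
    [0,0,-0.08,0,0,0,0.05],
    [0,0,-0.2,0,0,0,0.05],
    [0.1,0,-0.3,0,0,0,0.05],
    [0.2,0,-0.3,0,0,0,0.05],
  ],
)

```text
clock: 7.9
tool_pos: [526.7, 188.8, 209.4]
tool_rot: [[-0.994, 0.109, 0.006], [0.109, 0.994, 0.003], [-0.006, 0.003, -1.0]]
contact_force: [0.2, 0.9, 0.4]
finger_gap: 0.525
grasp_force: 0.0
```

Run:
```python
from h import *
f=grab('wrist');cv2.imwrite('pics/p2.png',f['pixels'][200:]);print(f['s']['tool_pos'],f['s']['tool_rot'].round(3))
```

```text
[526.74847864 188.76026838 209.41921612] [[-0.994  0.109  0.006]
 [ 0.109  0.994  0.003]
 [-0.006  0.003 -1.   ]]
```

View pics/p2.png

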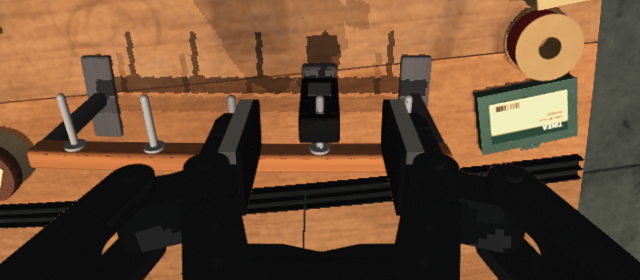

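Fob A hangs on peg 2: the crop shows the peg tip through its eye at (320,100).

Request:
move_arm(
  targets=[
    [0.02,-0.11,0.02,0,0,0.016,0.4],
    [0.035,-0.24,0.04,0,0,0.016,0.4],
    [0.055,-0.38,0.06,0,0,0.016,0.4],
    [0.075,-0.52,0.08,0,0,0.016,0.4],
    [0.09,-0.66,0.1,0,0,0.016,0.4],
    [0.11,-0.79,0.12,0,0,0.016,0.4],
    [0.123,-0.883,0.14,0,0,0.016,0.4],
    [0.123,-0.883,0.14,0,0,0.016,0.4],
    [0.123,-0.883,0.14,0,0,0.016,0.4],
  ],
)

```text
clock: 9.07
tool_pos: [438.7, -157.6, 149.9]
tool_rot: [[-0.992, 0.125, 0.0], [0.125, 0.992, 0.0], [-0.0, 0.0, -1.0]]
contact_force: [-0.3, -0.5, -0.9]
finger_gap: 0.697
grasp_force: 0.0
```

```bash
python3 fob.py b1
```

```text
[ 438.7 -157.6  149.9] yaw -0.126
fobtop [199.7 223.1] 1609 [ 425.3 -234.    69.4] [ 412.6 -251.4   63. ] [ 439.1 -218.2   71.7]
fobtop [321.2 229.4] 1571 [ 439.1 -157.5   69.5] [ 427.7 -173.1   63.2] [ 452.3 -142.    71.8]
fobtop [ 65.7 254.2] 1423 [ 434.9 -329.4   69.4] [ 423.6 -347.3   63. ] [ 447.7 -315.7   71.8]
    [ 425.6 -234.6] [22.1 30.4] yaw 0.209
    [ 439.5 -157.6] [29.5 21.3] yaw -0.125
    [ 435.2 -330.4] [21.9 31.1] yaw 0.106
```

Request:
move_arm(
  targets=[
    [-0.002,0,0.12,0,0,0,0.4],
    [-0.002,0,0.22,0,0,0,0.4],
    [-0.002,0,0.29,0,0,0,0.4],
    [-0.002,0,0.304,0,0,0,0.4],
    [-0.002,0,0.304,0,0,0,0.4],
    [-0.002,0,0.304,0,0,0,-0.6],
    [-0.002,0,0.304,0,0,0,-0.6],
    [-0.002,0,0.304,0,0,0,-0.6],
    [-0.002,0,0.304,0,0,0,-0.6],
    [-0.002,0,0.304,0,0,0,-0.6],
  ],
)

```text
clock: 10.38
tool_pos: [440.3, -158.2, 29.5]
tool_rot: [[-0.992, 0.125, 0.003], [0.125, 0.992, -0.0], [-0.003, -0.0, -1.0]]
contact_force: [-0.9, 1.9, 7.0]
finger_gap: 0.313
grasp_force: 58.6
```

Request:
move_arm(
  targets=[
    [0,0,-0.1,0,0,0,-0.6],
    [0,0,-0.22,0,0,0,-0.6],
    [-0.02,0.06,-0.3,0,0,-0.014,-0.6],
    [-0.05,0.19,-0.3,0,0,-0.014,-0.6],
    [-0.08,0.32,-0.3,0,0,-0.014,-0.6],
    [-0.12,0.45,-0.3,0,0,-0.014,-0.6],
    [-0.15,0.58,-0.3,0,0,-0.014,-0.6],
    [-0.18,0.69,-0.3,0,0,-0.014,-0.6],
    [-0.187,0.726,-0.3,0,0,-0.014,-0.6],
    [-0.187,0.726,-0.3,0,0,-0.014,-0.6],
  ],
)

```text
clock: 11.62
tool_pos: [549.6, 121.0, 148.1]
tool_rot: [[-0.994, 0.109, -0.0], [0.109, 0.994, -0.0], [0.0, -0.0, -1.0]]
contact_force: [0.0, -0.3, -1.2]
finger_gap: 0.315
grasp_force: 59.3
```

Request:
move_arm(
  targets=[
    [0,0,0.08,0,0,0,-0.6],
    [0,0,0.14,0,0,0,-0.6],
    [0,0,0.156,0,0,0,-0.6],
    [0,0,0.156,0,0,0,-0.6],
    [-0.03,0,0.156,0,0,0,-0.6],
    [-0.06,0,0.156,0,0,0,-0.6],
    [-0.09,0,0.156,0,0,0,-0.6],
    [-0.122,0,0.156,0,0,0,-0.6],
    [-0.122,0,0.156,0,0,0,-0.6],
    [-0.122,0,0.156,0,0,0,-0.6],
  ],
)

```text
clock: 12.88
tool_pos: [597.9, 115.2, 85.4]
tool_rot: [[-0.994, 0.111, -0.001], [0.111, 0.994, -0.0], [0.001, -0.0, -1.0]]
contact_force: [-0.1, -0.2, -1.2]
finger_gap: 0.313
grasp_force: 59.3
```

Request:
move_arm(
  targets=[
    [0,0,0.008,0,0,0,-0.6],
    [0,0,0.014,0,0,0,-0.6],
    [0,0,0.014,0,0,0,-0.2],
    [0,0,0.012,0,0,0,0.05],
    [0,0,0.01,0,0,0,0.05],
    [0,0,0,0,0,0,0.05],
    [0,0,-0.08,0,0,0,0.05],
    [0,0,-0.2,0,0,0,0.05],
    [0.1,0,-0.3,0,0,0,0.05],
    [0.2,0,-0.3,0,0,0,0.05],
  ],
)

```text
clock: 14.12
tool_pos: [519.9, 124.9, 209.2]
tool_rot: [[-0.994, 0.111, 0.006], [0.111, 0.994, 0.002], [-0.006, 0.003, -1.0]]
contact_force: [0.3, 0.3, -0.8]
finger_gap: 0.523
grasp_force: 0.0
```

```bash
cat > hung.py <<'E'
from m import *
import sys
f=grab('side');P=cloud(f);im=f['pixels'].astype(int);x,y,z=P[...,0],P[...,1],P[...,2]
cv2.imwrite('pics/%s.png'%sys.argv[1],f['pixels'])
m=(im.max(-1)<75)&(z>12)&(z<135)&(x>380)&(x<630)&(y>-420)&(y<260)&((x>530)|(y<20))
comps(f,m,25,'black')
E
python3 hung.py s2
```

```text
black [312.1 219.5] 234 [593.6 112.5  99.7] [581.6  93.2  62.9] [611.6 193.3 126.3]
black [310.3 298.7] 277 [ 422.  -249.    48.8] [ 412.2 -256.2   12.6] [ 437.4 -224.    73.5]
black [331.9 317.9] 330 [ 431.3 -346.2   48.5] [ 423.4 -351.9   12.1] [ 446.1 -320.1   73.7]
black [373.3 321.2] 54 [ 523.1 -366.3   25.2] [ 520.2 -374.4   12.5] [ 536.2 -325.9   34.8]
black [385.6 329.5] 54 [ 529.8 -406.    26.8] [ 528.1 -419.5   16.1] [ 534.3 -388.9   38.5]
```

Request:
move_arm(
  targets=[
    [0.02,-0.13,0.02,0,0,-0.05,0.4],
    [0.035,-0.27,0.04,0,0,-0.1,0.4],
    [0.055,-0.41,0.06,0,0,-0.16,0.4],
    [0.075,-0.55,0.08,0,0,-0.22,0.4],
    [0.09,-0.69,0.1,0,0,-0.27,0.4],
    [0.11,-0.82,0.12,0,0,-0.31,0.4],
    [0.13,-0.919,0.14,0,0,-0.31,0.4],
    [0.13,-0.919,0.14,0,0,-0.31,0.4],
    [0.13,-0.919,0.14,0,0,-0.31,0.4],
  ],
)

```text
clock: 15.3
tool_pos: [426.7, -235.0, 149.8]
tool_rot: [[-0.977, -0.212, 0.0], [-0.212, 0.977, 0.0], [-0.0, 0.0, -1.0]]
contact_force: [0.1, 0.7, -0.1]
finger_gap: 0.698
grasp_force: 0.0
```

```bash
python3 fob.py c1
```

```text
[ 426.7 -235.   149.8] yaw 0.214
fobtop [170.6 210.1] 1594 [ 434.9 -331.2   69.5] [ 424.1 -347.3   63.1] [ 447.5 -316.3   71.9]
fobtop [320.2 226.4] 1586 [ 425.2 -235.9   69.5] [ 412.5 -252.2   63.1] [ 439.3 -219.4   71.7]
    [ 435.1 -331.2] [21.7 29.9] yaw 0.098
    [ 425.3 -236. ] [21.9 29.5] yaw 0.214
```

Request:
move_arm(
  targets=[
    [0.004,-0.002,0.12,0,0,0,0.4],
    [0.004,-0.002,0.22,0,0,0,0.4],
    [0.004,-0.002,0.29,0,0,0,0.4],
    [0.004,-0.002,0.304,0,0,0,0.4],
    [0.004,-0.002,0.304,0,0,0,0.4],
    [0.004,-0.002,0.304,0,0,0,-0.6],
    [0.004,-0.002,0.304,0,0,0,-0.6],
    [0.004,-0.002,0.304,0,0,0,-0.6],
    [0.004,-0.002,0.304,0,0,0,-0.6],
    [0.004,-0.002,0.304,0,0,0,-0.6],
  ],
)

```text
clock: 16.6
tool_pos: [426.0, -236.9, 29.6]
tool_rot: [[-0.977, -0.212, 0.002], [-0.212, 0.977, -0.001], [-0.002, -0.001, -1.0]]
contact_force: [-0.8, 0.8, 8.1]
finger_gap: 0.315
grasp_force: 58.5
```

Request:
move_arm(
  targets=[
    [0,0,-0.1,0,0,0,-0.6],
    [0,0,-0.22,0,0,0,-0.6],
    [-0.04,0.06,-0.3,0,0,0.05,-0.6],
    [-0.11,0.17,-0.3,0,0,0.11,-0.6],
    [-0.19,0.28,-0.3,0,0,0.17,-0.6],
    [-0.27,0.4,-0.3,0,0,0.23,-0.6],
    [-0.35,0.52,-0.3,0,0,0.29,-0.6],
    [-0.42,0.62,-0.3,0,0,0.308,-0.6],
    [-0.444,0.655,-0.3,0,0,0.308,-0.6],
    [-0.444,0.655,-0.3,0,0,0.308,-0.6],
  ],
)

```text
clock: 17.85
tool_pos: [543.0, 57.6, 148.2]
tool_rot: [[-0.994, 0.107, 0.0], [0.107, 0.994, -0.0], [-0.0, -0.0, -1.0]]
contact_force: [-0.2, 0.3, -1.5]
finger_gap: 0.312
grasp_force: 59.3
```

Request:
move_arm(
  targets=[
    [0,0,0.08,0,0,0,-0.6],
    [0,0,0.14,0,0,0,-0.6],
    [0,0,0.156,0,0,0,-0.6],
    [0,0,0.156,0,0,0,-0.6],
    [-0.03,0,0.156,0,0,0,-0.6],
    [-0.06,0,0.156,0,0,0,-0.6],
    [-0.09,0,0.156,0,0,0,-0.6],
    [-0.121,0,0.156,0,0,0,-0.6],
    [-0.121,0,0.156,0,0,0,-0.6],
    [-0.121,0,0.156,0,0,0,-0.6],
  ],
)

```text
clock: 19.1
tool_pos: [590.7, 51.8, 85.4]
tool_rot: [[-0.994, 0.109, -0.001], [0.109, 0.994, -0.0], [0.001, -0.0, -1.0]]
contact_force: [0.2, 0.8, -0.8]
finger_gap: 0.313
grasp_force: 59.3
```

Request:
move_arm(
  targets=[
    [0,0,0.008,0,0,0,-0.6],
    [0,0,0.014,0,0,0,-0.6],
    [0,0,0.014,0,0,0,-0.2],
    [0,0,0.012,0,0,0,0.05],
    [0,0,0.01,0,0,0,0.05],
    [0,0,0,0,0,0,0.05],
    [0,0,-0.08,0,0,0,0.05],
    [0,0,-0.2,0,0,0,0.05],
    [0.1,0,-0.3,0,0,0,0.05],
    [0.2,0,-0.3,0,0,0,0.05],
  ],
)

```text
clock: 20.35
tool_pos: [512.8, 61.0, 209.2]
tool_rot: [[-0.994, 0.109, 0.006], [0.109, 0.994, 0.001], [-0.006, 0.002, -1.0]]
contact_force: [-0.2, 0.2, -0.3]
finger_gap: 0.525
grasp_force: 0.0
```

```bash
python3 hung.py s3
```

```text
black [315.4 223. ] 349 [589.6 100.4 100.5] [573.1  29.3  64.3] [611.4 192.6 125.2]
black [331.9 317.8] 327 [ 431.4 -346.3   49. ] [ 422.9 -352.2   12.1] [ 445.9 -320.1   73.4]
black [373.3 321.2] 53 [ 523.  -366.    25.3] [ 519.9 -375.9   14. ] [ 534.4 -329.    36.3]
black [385.7 329.7] 56 [ 530.1 -405.3   26.8] [ 528.3 -419.9   16. ] [ 534.4 -388.3   39.7]
```

Request:
move_arm(
  targets=[
    [0.01,-0.13,0.02,0,0,-0.04,0.4],
    [0.02,-0.27,0.04,0,0,-0.08,0.4],
    [0.035,-0.41,0.06,0,0,-0.12,0.4],
    [0.05,-0.55,0.08,0,0,-0.16,0.4],
    [0.06,-0.69,0.1,0,0,-0.2,0.4],
    [0.07,-0.83,0.12,0,0,-0.2,0.4],
    [0.08,-0.95,0.14,0,0,-0.2,0.4],
    [0.083,-0.996,0.14,0,0,-0.2,0.4],
    [0.083,-0.996,0.14,0,0,-0.2,0.4],
  ],
)

```text
clock: 21.52
tool_pos: [435.1, -332.7, 149.7]
tool_rot: [[-0.995, -0.098, -0.0], [-0.098, 0.995, 0.0], [0.0, 0.0, -1.0]]
contact_force: [0.3, -0.1, 0.4]
finger_gap: 0.702
grasp_force: 0.0
```

```bash
python3 fob.py d1
```

```text
[ 435.1 -332.7  149.7] yaw 0.099
fobtop [321.4 228.4] 1559 [ 434.6 -332.4   69.5] [ 423.6 -348.    63.2] [ 447.4 -316.9   72.1]
    [ 435.1 -332.6] [21.3 29.4] yaw 0.099
```

Request:
move_arm(
  targets=[
    [0,0,0.12,0,0,0,0.4],
    [0,0,0.22,0,0,0,0.4],
    [0,0,0.29,0,0,0,0.4],
    [0,0,0.304,0,0,0,0.4],
    [0,0,0.304,0,0,0,0.4],
    [0,0,0.304,0,0,0,-0.6],
    [0,0,0.304,0,0,0,-0.6],
    [0,0,0.304,0,0,0,-0.6],
    [0,0,0.304,0,0,0,-0.6],
    [0,0,0.304,0,0,0,-0.6],
  ],
)

```text
clock: 22.82
tool_pos: [436.3, -332.4, 29.7]
tool_rot: [[-0.995, -0.1, 0.002], [-0.1, 0.995, -0.001], [-0.002, -0.001, -1.0]]
contact_force: [-1.5, 1.7, 8.2]
finger_gap: 0.311
grasp_force: 58.6
```

Request:
move_arm(
  targets=[
    [0,0,-0.1,0,0,0,-0.6],
    [0,0,-0.22,0,0,0,-0.6],
    [-0.03,0.08,-0.3,0,0,0.04,-0.6],
    [-0.08,0.21,-0.3,0,0,0.08,-0.6],
    [-0.14,0.34,-0.3,0,0,0.12,-0.6],
    [-0.2,0.47,-0.3,0,0,0.16,-0.6],
    [-0.26,0.6,-0.3,0,0,0.2,-0.6],
    [-0.31,0.73,-0.3,0,0,0.2,-0.6],
    [-0.332,0.787,-0.3,0,0,0.2,-0.6],
    [-0.332,0.787,-0.3,0,0,0.2,-0.6],
  ],
)

```text
clock: 24.08
tool_pos: [536.2, -2.9, 148.5]
tool_rot: [[-0.995, 0.105, 0.001], [0.105, 0.995, 0.001], [-0.001, 0.001, -1.0]]
contact_force: [-0.2, -1.2, -1.6]
finger_gap: 0.308
grasp_force: 59.3
```

```bash
python3 pegs.py p5
```

```text
[536.2  -2.9 148.5] yaw -0.105
peg [536.2 305.6] 247 [581.1 116.2 113.4] [573.8 113.4 103.3] [594.  124.8 115.7]
peg [635.7 306. ] 151 [589.9 178.9 112.7] [581.8 176.1 109.5] [596.2 182.9 115.1]
peg [427.2 306.4] 255 [574.5  53.2 113.4] [566.9  49.8  97.1] [589.6  60.5 116.1]
peg [314.9 359. ] 419 [605.6 -13.5 110. ] [594.1 -21.7  99.4] [609.2  -6.2 115.6]
peg [618.9 357. ] 300 [627.  174.8 109.7] [614.6 166.9  99.9] [630.9 187.7 119.1]
peg [522.8 360. ] 319 [620.  111.9 110. ] [614.4 104.6 101.7] [623.4 122.7 115.8]
peg [427.2 360.5] 124 [613.5  53.5 109.7] [607.4  48.4 101.1] [615.9  57.8 115.6]
  tip [574.1 117.4 112. ] mid [582.8 118.3 110. ] pegpt~ [596.9 114.9]
  tip [581.6 179.7 112. ] mid [590.  181.1 110. ] pegpt~ [604.5 177.2]
  tip [567.4  54.2 112. ] mid [576.   53.9 110. ] pegpt~ [590.3  51.7]
  tip [593.9 -12.5 112. ] mid [603.4 -13.6 110. ] pegpt~ [616.8 -15. ]
  tip [618.6 170.4 112. ] mid [626.3 174.9 110. ] pegpt~ [641.4 167.8]
  tip [613.1 110.  112. ] mid [619.7 111.9 110. ] pegpt~ [636.  107.4]
  tip [607.3  52.5 112. ] mid [613.8  53.8 110. ] pegpt~ [630.2  50. ]
```

View pics/p5.png

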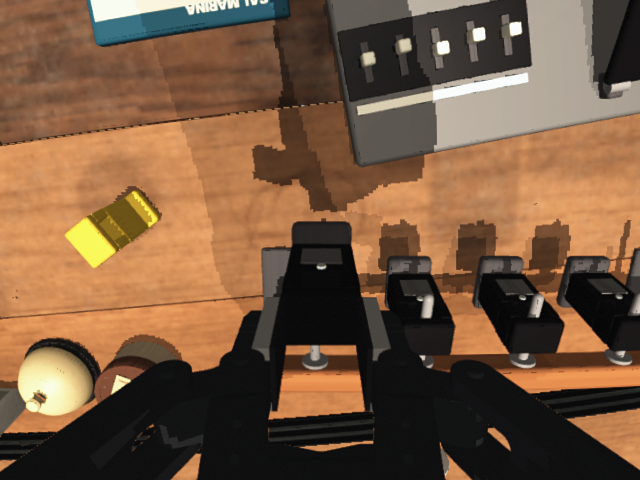

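The picture shows three fobs hung at (420,310), (517,310) and (610,310), each with its peg through the eye. Fob D is held at (322,290) with peg 5's base at (315,362), slightly to the left, so I'll settle and re-read the pose.

Request:
move_arm(
  targets=[
    [0,0,0.05,0,0,0,-0.6],
    [0,0,0.05,0,0,0,-0.6],
  ],
)

```text
clock: 24.38
tool_pos: [534.5, -7.3, 127.3]
tool_rot: [[-0.994, 0.111, -0.003], [0.111, 0.994, -0.001], [0.002, -0.001, -1.0]]
contact_force: [-0.2, -0.3, -0.9]
finger_gap: 0.307
grasp_force: 59.3
```

Request:
move_arm(
  targets=[
    [0,0,0.06,0,0,0,-0.6],
    [0,0,0.106,0,0,0,-0.6],
    [0,0,0.106,0,0,0,-0.6],
    [0,0,0.106,0,0,0,-0.6],
  ],
)

```text
clock: 24.88
tool_pos: [536.5, -6.0, 86.8]
tool_rot: [[-0.994, 0.11, 0.001], [0.11, 0.994, -0.0], [-0.001, 0.0, -1.0]]
contact_force: [-0.2, 0.4, -1.0]
finger_gap: 0.307
grasp_force: 59.3
```

Aligned to within 0.3 mm of the peg line, so I'll insert.

Request:
move_arm(
  targets=[
    [-0.03,0,0.003,0,0,0,-0.6],
    [-0.06,0,0.003,0,0,0,-0.6],
    [-0.09,0,0.003,0,0,0,-0.6],
    [-0.12,0,0.003,0,0,0,-0.6],
    [-0.12,0,0.003,0,0,0,-0.6],
    [-0.12,0,0.003,0,0,0,-0.6],
  ],
)

```text
clock: 25.62
tool_pos: [583.1, -10.6, 84.2]
tool_rot: [[-0.994, 0.109, -0.001], [0.109, 0.994, 0.0], [0.001, -0.0, -1.0]]
contact_force: [-0.3, 0.7, -1.1]
finger_gap: 0.308
grasp_force: 59.3
```

Request:
move_arm(
  targets=[
    [0,0,0.008,0,0,0,-0.6],
    [0,0,0.014,0,0,0,-0.6],
    [0,0,0.014,0,0,0,-0.2],
    [0,0,0.012,0,0,0,0.05],
    [0,0,0.01,0,0,0,0.05],
    [0,0,0,0,0,0,0.05],
    [0,0,-0.08,0,0,0,0.05],
    [0,0,-0.2,0,0,0,0.05],
    [0.1,0,-0.3,0,0,0,0.05],
    [0.2,0,-0.3,0,0,0,0.05],
  ],
)

```text
clock: 26.88
tool_pos: [505.2, -1.7, 207.8]
tool_rot: [[-0.994, 0.109, 0.006], [0.109, 0.994, 0.0], [-0.006, 0.001, -1.0]]
contact_force: [-0.1, 0.8, -0.3]
finger_gap: 0.525
grasp_force: 0.0
```

Request:
move_arm(
  targets=[
    [0.06,0.06,0.02,0,0,-0.05,-1],
    [0.13,0.12,0.05,0,0,-0.1,-1],
    [0.19,0.18,0.1,0,0,-0.16,-1],
    [0.208,0.199,0.145,0,0,-0.2,-1],
    [0.208,0.199,0.145,0,0,-0.2,-1],
    [0.208,0.199,0.145,0,0,-0.2,-1],
    [0.208,0.199,0.145,0,0,-0.2,-1],
  ],
)

```text
clock: 27.75
tool_pos: [430.9, 85.7, 147.2]
tool_rot: [[-0.995, -0.099, 0.001], [-0.099, 0.995, 0.0], [-0.001, 0.0, -1.0]]
contact_force: [0.3, 0.4, 0.3]
finger_gap: 0.004
grasp_force: 0.0
```

```bash
cat > sw.py <<'E'
from m import *
import sys
f=grab('wrist');cv2.imwrite('pics/%s.png'%sys.argv[1],f['pixels']);s=f['s'];R=s['tool_rot'];print(s['tool_pos'].round(1),'yaw',np.arctan2(-R[0,1],R[1,1]).round(3))
P=cloud(f);im=f['pixels'].astype(int);x,y,z=P[...,0],P[...,1],P[...,2];sat=im.max(-1)-im.min(-1)
m=(z<30)&(z>18)&(im.min(-1)>135)&(x>445)&(x<490)&(y>10)&(y<180)
st=comps(f,m,60,'strip');xs,ys,q=max(st,key=lambda c:len(c[0]))
t=np.array([onz(f,u,v,24)[:2] for u,v in zip(xs,ys)],np.float32);r=cv2.minAreaRect(t);print(np.round(r[0],1),np.round(r[1],1),r[2])
(a,b),ang=r[1],np.radians(r[2]); yaw=ang if a<b else ang-np.pi/2
ex=np.array([np.cos(yaw),np.sin(yaw)]);ey=np.array([-ex[1],ex[0]]);print('yaw',yaw.round(3))
m=(z>33)&(z<45)&(im.min(-1)>85)&(sat<60)&(x>410)&(x<460)&(y>15)&(y<150)
for xs,ys,q in comps(f,m,40,'nub'):
    k=q[:,2]>37
    t=np.array([onz(f,u,v,39)[:2] for u,v in zip(xs[k],ys[k])],np.float32);r2=cv2.minAreaRect(t);c=np.array(r2[0]);d=c-np.array(r[0])
    print('   ',c.round(1),np.round(r2[1],1),'from strip:',(d@ex).round(1),(d@ey).round(1))
E
python3 sw.py sw1
```

```text
[430.9  85.7 147.2] yaw 0.099
strip [321.9 251. ] 1445 [461.4  89.7  23.4] [452.1  28.7  19.7] [471.3 150.3  25.9]
[461.5  89.4] [  7.2 121.3] 5.656623840332031
yaw 0.099
nub [287.4 211. ] 126 [428.6  61.9  38.9] [424.9  57.9  36.4] [432.8  65.9  40.6]
nub [355.9 213.9] 117 [426.2 109.8  38.9] [422.4 106.1  36.9] [430.1 113.9  41.4]
nub [389.8 214.8] 123 [424.1 133.5  38.9] [420.3 129.7  35.4] [428.5 137.7  40.9]
nub [253.5 215.8] 126 [434.4  38.4  38.9] [430.7  34.2  36.7] [438.6  42.3  40.7]
nub [321.5 219.1] 108 [432.   86.2  39.1] [428.1  82.8  36.6] [436.2  89.7  41. ]
    [428.7  62. ] [7.2 7.8] from strip: -35.3 -24.1
    [426.1 109.8] [7.3 7. ] from strip: -33.2 23.8
    [424.1 133.4] [8.  7.8] from strip: -32.9 47.4
    [434.6  38.6] [7.3 8. ] from strip: -31.8 -48.0
    [432.1  86.2] [7.3 6.3] from strip: -29.6 -0.3
```

View pics/sw1.png

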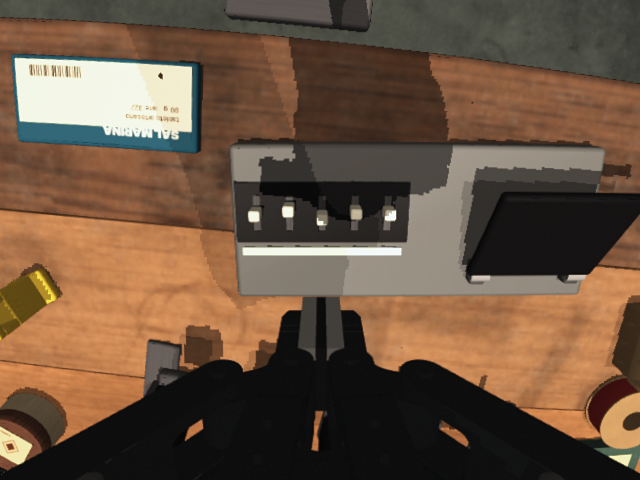

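The close view shows all five nubs (switch 5..1) at (254,215), (288,211), (321,217), (356,213), (390,214). The strip is below them at (322,251), and all of the nubs look short of it. I'll push switch 5 first and watch the force.

Request:
move_arm(
  targets=[
    [0.03,-0.06,0.1,0,0,0,-1],
    [0.06,-0.118,0.2,0,0,0,-1],
    [0.06,-0.118,0.27,0,0,0,-1],
    [0.06,-0.118,0.295,0,0,0,-1],
    [0.06,-0.118,0.295,0,0,0,-1],
    [0.06,-0.118,0.295,0,0,0,-1],
  ],
)

```text
clock: 28.55
tool_pos: [411.8, 37.2, 29.4]
tool_rot: [[-0.995, -0.101, 0.002], [-0.101, 0.995, 0.0], [-0.002, 0.0, -1.0]]
contact_force: [0.5, 0.5, 0.0]
finger_gap: 0.001
grasp_force: 0.0
```

Request:
move_arm(
  targets=[
    [-0.015,0,0,0,0,0,-1],
    [-0.03,0,0,0,0,0,-1],
    [-0.037,0,0,0,0,0,-1],
    [-0.037,0,0,0,0,0,-1],
    [-0.037,0,0,0,0,0,-1],
  ],
)

```text
clock: 29.18
tool_pos: [425.3, 38.3, 28.4]
tool_rot: [[-0.995, -0.1, -0.0], [-0.1, 0.995, -0.0], [0.0, 0.0, -1.0]]
contact_force: [-0.1, -0.2, -0.1]
finger_gap: 0.0
grasp_force: 0.0
```

Request:
move_arm(
  targets=[
    [-0.006,0,0,0,0,0,-1],
    [-0.012,0,0,0,0,0,-1],
    [-0.012,0,0,0,0,0,-1],
  ],
)

```text
clock: 29.55
tool_pos: [430.6, 38.8, 28.5]
tool_rot: [[-0.995, -0.1, 0.0], [-0.1, 0.995, 0.0], [-0.0, 0.0, -1.0]]
contact_force: [-0.2, 0.4, 0.7]
finger_gap: -0.0
grasp_force: 0.0
```

```bash
python3 sw.py sw2
```

```text
[430.6  38.8  28.5] yaw 0.101
strip [438.2 329.9] 375 [455.6 100.3  21.6] [451.   70.1  20.2] [458.5 133.9  23.6]
strip [444.2 350.4] 4279 [466.  107.9  22.3] [452.2  63.2  19.8] [488.8 151.8  25.6]
[473.2 107.9] [34.7 86.5] 5.809884548187256
yaw 0.101
nub [374.  287.1] 309 [427.6  61.7  38.9] [424.4  57.9  33. ] [432.5  65.5  41. ]
nub [480.5 291.5] 335 [425.4 109.3  38.7] [421.8 105.3  33.2] [430.3 113.9  40.8]
nub [531.6 292.2] 373 [423.7 132.8  38.6] [419.8 129.   33.1] [428.6 137.7  40.6]
nub [319.2 290.7] 184 [431.9  38.1  38.7] [430.   34.5  33. ] [434.8  41.8  40.3]
nub [426.8 299.9] 320 [431.5  85.9  38.9] [427.7  82.5  33.3] [436.4  90.6  41.3]
    [427.9  61.7] [8.2 7. ] from strip: -49.7 -41.4
    [425.4 109.2] [7.8 8.4] from strip: -47.4 6.2
    [424.  132.8] [8.3 9. ] from strip: -46.4 29.8
    [432.1  38. ] [4.3 7. ] from strip: -47.9 -65.4
    [431.8  85.9] [8.3 7.8] from strip: -43.4 -17.7
```

View pics/sw2.png

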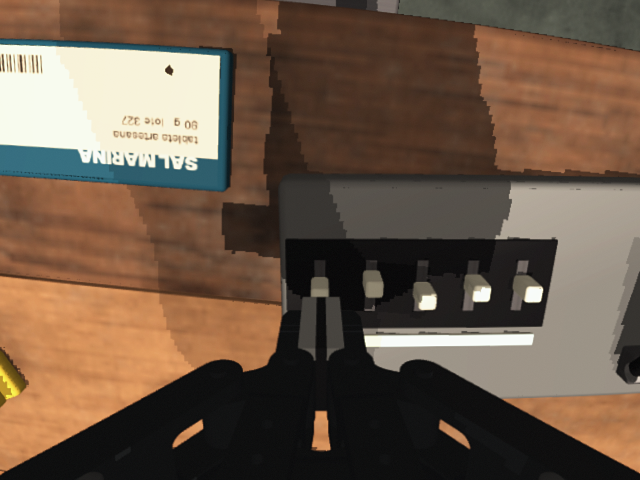

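The finger tips show at (320,300), right against nub 5 at (320,288), and the nub hasn't moved. I'll check the fingers' own 3D position.

Run:
```python
from h import *
f=grab('wrist');P=cloud(f);print(f['s']['tool_pos'].round(1))
for v in range(270,345,6): print(v,[P[v,u].round(1).tolist() for u in (309,321,334)])
print(proj(f,f['s']['tool_pos']))
```

```text
[430.4  38.8  28.5]
270 [[428.8, 32.9, 23.0], [427.6, 38.4, 24.6], [427.1, 44.5, 24.2]]
276 [[431.6, 33.2, 23.6], [430.6, 38.7, 24.6], [430.2, 44.8, 24.1]]
282 [[435.3, 33.5, 22.2], [430.5, 38.7, 31.8], [433.6, 45.2, 23.2]]
288 [[437.9, 33.7, 23.2], [431.0, 38.8, 37.2], [436.0, 45.4, 24.9]]
294 [[441.0, 34.0, 23.3], [433.4, 39.0, 38.1], [439.5, 45.9, 24.0]]
300 [[420.0, 33.4, 72.5], [419.2, 37.5, 73.3], [418.3, 42.0, 74.1]]
306 [[419.5, 33.5, 78.0], [419.2, 37.5, 77.8], [418.5, 41.9, 78.3]]
312 [[419.7, 33.6, 82.0], [419.2, 37.5, 82.2], [418.3, 41.7, 83.1]]
318 [[420.3, 33.7, 85.1], [419.4, 37.6, 85.9], [419.0, 41.7, 86.0]]
324 [[419.6, 33.8, 90.2], [419.1, 37.5, 90.4], [418.5, 41.5, 90.8]]
330 [[419.9, 33.9, 93.2], [419.7, 37.6, 93.1], [418.8, 41.5, 93.8]]
336 [[419.9, 34.0, 96.8], [420.3, 37.6, 95.6], [419.3, 41.4, 96.7]]
342 [[420.2, 34.1, 99.6], [419.7, 37.6, 99.9], [418.9, 41.3, 100.6]]
[321.1968678  279.03605858]
```

Run:
```python
from h import *
f=grab('side');P=cloud(f);u,v=proj(f,f['s']['tool_pos']).astype(int);print(u,v)
for r in range(v-40,v+12,4): print(r,[P[r,c].round(0).tolist() for c in (u-6,u,u+6)],f['pixels'][r,u])
c=f['pixels'][v-75:v+45,u-80:u+80];cv2.imwrite('pics/side_c.png',cv2.resize(c,None,fx=5,fy=5))
```

```text
273 259
219 [[414.0, 25.0, 162.0], [423.0, 2.0, 167.0], [437.0, -8.0, 168.0]] [49 47 47]
223 [[414.0, 29.0, 148.0], [425.0, 10.0, 153.0], [432.0, -22.0, 162.0]] [50 48 48]
227 [[417.0, 42.0, 131.0], [428.0, 22.0, 136.0], [432.0, -21.0, 150.0]] [50 47 48]
231 [[417.0, 43.0, 119.0], [422.0, 4.0, 132.0], [436.0, -7.0, 133.0]] [46 44 43]
235 [[463.0, 198.0, 43.0], [422.0, 6.0, 119.0], [530.0, 275.0, 4.0]] [47 45 45]
239 [[463.0, 200.0, 29.0], [427.0, 23.0, 100.0], [518.0, 242.0, 3.0]] [51 47 48]
243 [[455.0, 178.0, 24.0], [426.0, 24.0, 88.0], [488.0, 156.0, 26.0]] [48 47 45]
247 [[443.0, 141.0, 27.0], [428.0, 33.0, 72.0], [477.0, 124.0, 27.0]] [107 113 119]
251 [[433.0, 109.0, 28.0], [451.0, 105.0, 26.0], [469.0, 104.0, 23.0]] [112 119 130]
255 [[423.0, 79.0, 29.0], [442.0, 79.0, 25.0], [456.0, 66.0, 27.0]] [68 72 78]
259 [[415.0, 55.0, 27.0], [432.0, 53.0, 25.0], [447.0, 41.0, 26.0]] [57 62 68]
263 [[409.0, 38.0, 23.0], [421.0, 20.0, 28.0], [440.0, 21.0, 23.0]] [30 28 31]
267 [[400.0, 13.0, 23.0], [420.0, 20.0, 15.0], [438.0, 18.0, 12.0]] [100 104 111]
```

View pics/side_c.png

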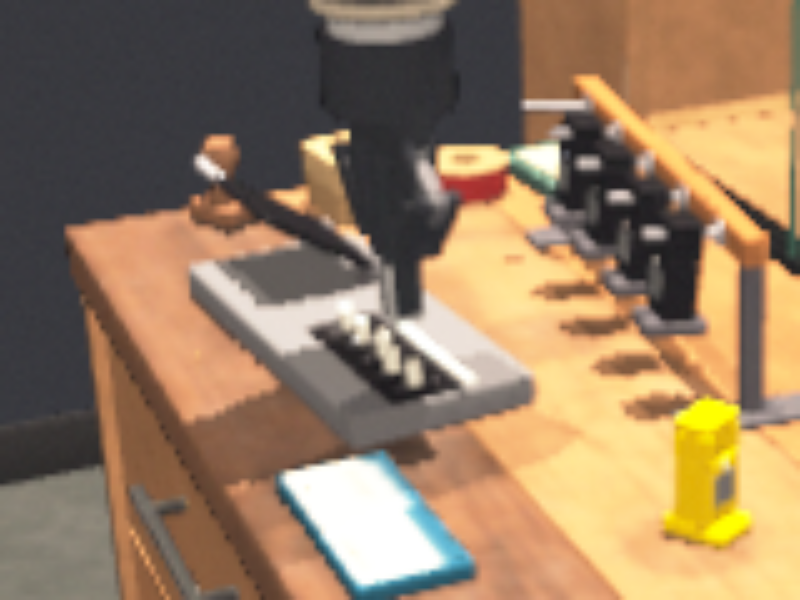

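The side crop shows all four fobs hung. The shut finger tips, near (400,315) in the crop, sit well above the console: both cameras put them at about z 70 while the TCP reads 28. I'll back off and probe downward carefully over the bare console to find where the tips really are.

Request:
move_arm(
  targets=[
    [0.03,0,0,0,0,0,-1],
    [0.055,0,0,0,0,0,-1],
    [0.055,0,0.005,0,0,0,-1],
    [0.055,0,0.01,0,0,0,-1],
    [0.055,0,0.01,0,0,0,-1],
  ],
)

```text
clock: 30.32
tool_pos: [408.7, 36.6, 24.4]
tool_rot: [[-0.995, -0.1, 0.0], [-0.1, 0.995, 0.0], [-0.0, 0.0, -1.0]]
contact_force: [-1.1, -0.8, -0.3]
finger_gap: 0.0
grasp_force: 0.0
```

Run:
```python
from h import *
print(getattr(manip,'grip_point_offset',None))
f=grab('wrist');P=cloud(f);print(f['s']['tool_pos'].round(1),f['hand_eye'])
for v in range(288,306,3): print(v,P[v,309].round(1),P[v,321].round(1),P[v,334].round(1))
```

```text
18.700000000000003
[408.7  36.6  24.4] [[ 2.76967428e-04 -9.52892517e-01 -3.03308051e-01  7.77425071e+01]
 [ 9.99999960e-01  2.78847620e-04  3.71094871e-05 -2.47305993e-01]
 [ 4.92153758e-05 -3.03308050e-01  9.52892557e-01 -1.80247157e+02]
 [ 0.00000000e+00  0.00000000e+00  0.00000000e+00  1.00000000e+00]]
288 [413.7  31.5  24.3] [413.3  37.   24. ] [413.3  43.1  22.7]
291 [415.6  31.6  23.5] [414.7  37.1  24.3] [414.2  43.1  24. ]
294 [416.6  31.7  24.7] [416.6  37.3  23.5] [415.7  43.3  24.1]
297 [398.   31.1  66.4] [398.   35.4  65.4] [396.8  39.9  67.1]
300 [397.4  31.1  70. ] [397.6  35.4  68.8] [397.3  39.9  68.4]
303 [397.5  31.2  72.1] [397.7  35.4  70.9] [397.   39.8  71.4]
```

Request:
move_arm(
  targets=[
    [0,0,0.006,0,0,0,-1],
    [0,0,0.012,0,0,0,-1],
    [0,0,0.012,0,0,0,-1],
  ],
)

```text
clock: 30.75
tool_pos: [408.3, 36.6, 19.4]
tool_rot: [[-0.995, -0.1, -0.0], [-0.1, 0.995, -0.0], [0.0, -0.0, -1.0]]
contact_force: [-0.1, 0.3, 0.3]
finger_gap: -0.002
grasp_force: 0.0
```

No contact even with the reported TCP below the plate, so the real tips are about 41 mm above the reported TCP, as the depth map says. I'll keep lowering in steps, watching the force.

Request:
move_arm(
  targets=[
    [0,0,0.015,0,0,0,-1],
    [0,0,0.03,0,0,0,-1],
    [0,0,0.045,0,0,0,-1],
    [0,0,0.045,0,0,0,-1],
  ],
)

```text
clock: 31.25
tool_pos: [408.0, 36.5, 1.1]
tool_rot: [[-0.995, -0.101, -0.001], [-0.101, 0.995, -0.0], [0.001, -0.0, -1.0]]
contact_force: [-0.2, 0.4, -0.0]
finger_gap: -0.002
grasp_force: 0.0
```

Run:
```python
from h import *
f=grab('wrist');P=cloud(f);print(f['s']['tool_pos'].round(1))
for v in range(285,306,3): print(v,P[v,309].round(1),P[v,321].round(1),P[v,334].round(1))
cv2.imwrite('pics/probe.png',f['pixels'])
f=grab('side');P=cloud(f);m=(f['pixels'].max(-1)<75)&(abs(P[...,0]-408)<30)&(abs(P[...,1]-36)<30)&(P[...,2]>28);q=P[m];print(np.sort(q[:,2])[:10].round(1))
```

```text
[408.   36.5   1.1]
285 [402.4  30.9  21.5] [401.1  35.7  23.2] [401.4  41.1  21.4]
288 [404.6  31.1  19.6] [402.5  35.9  23. ] [402.3  41.2  22.4]
291 [404.8  31.2  22.1] [404.3  36.1  22.1] [404.1  41.4  21.4]
294 [406.1  31.3  22.1] [405.6  36.2  22.1] [405.4  41.6  21.5]
297 [397.4  31.   43.1] [397.1  35.3  42.7] [396.2  39.9  43.6]
300 [397.4  31.1  45.5] [396.6  35.3  46.2] [396.7  39.9  45. ]
303 [397.3  31.2  47.9] [397.   35.3  47.8] [396.3  39.8  48.3]
[28.  28.4 48.6 50.6 51.2 53.3 53.6 53.9 53.9 54.4]
```

Confirmed: the real tips are 41 mm behind the reported TCP, so the fobs were gripped near their tops. For a tip height of 29 the TCP has to read about -12.

Request:
move_arm(
  targets=[
    [0,0,0.015,0,0,0,-1],
    [0,0,0.032,0,0,0,-1],
    [0,0,0.032,0,0,0,-1],
    [-0.015,0,0.032,0,0,0,-1],
    [-0.03,0,0.032,0,0,0,-1],
    [-0.04,0,0.032,0,0,0,-1],
    [-0.04,0,0.032,0,0,0,-1],
  ],
)

```text
clock: 32.22
tool_pos: [424.9, 38.2, -11.0]
tool_rot: [[-0.995, -0.1, 0.001], [-0.1, 0.995, 0.0], [-0.001, 0.0, -1.0]]
contact_force: [0.1, 0.8, 0.8]
finger_gap: 0.001
grasp_force: 0.0
```

Run:
```python
from h import *
f=grab('wrist');s=f['s'];print(s['tool_pos'].round(1),s['contact_force'])
cv2.imwrite('pics/push5.png',f['pixels'])
```

```text
[424.9  38.2 -11. ] [0.12985491 0.75259211 0.7669224 ]
```

View pics/push5.png

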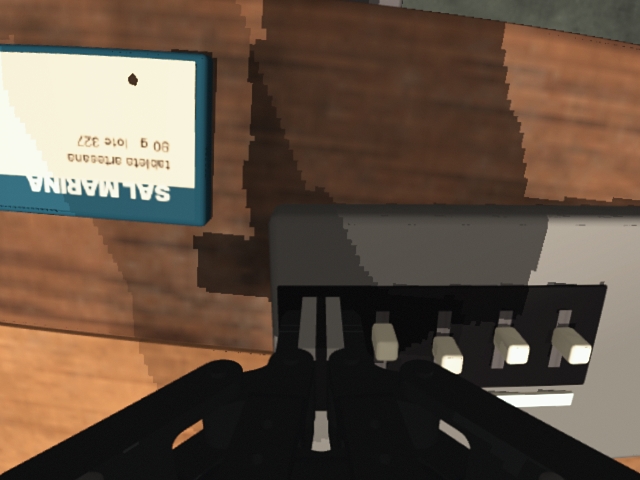

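The fingers at (320,320) are now down at plate level and hide nub 5. I'll push on to the stop.

Request:
move_arm(
  targets=[
    [-0.005,0,0,0,0,0,-1],
    [-0.01,0,0,0,0,0,-1],
    [-0.01,0,0,0,0,0,-1],
  ],
)

```text
clock: 32.65
tool_pos: [426.2, 38.3, -11.4]
tool_rot: [[-0.995, -0.1, -0.004], [-0.1, 0.995, -0.001], [0.004, -0.0, -1.0]]
contact_force: [-6.3, -0.5, 4.5]
finger_gap: 0.001
grasp_force: 3.0
```

Request:
move_arm(
  targets=[
    [-0.003,0,0,0,0,0,-1],
    [-0.006,0,0,0,0,0,-1],
    [-0.006,0,0,0,0,0,-1],
  ],
)

```text
clock: 33.02
tool_pos: [426.1, 38.1, -11.8]
tool_rot: [[-0.995, -0.1, -0.008], [-0.1, 0.995, -0.002], [0.008, -0.001, -1.0]]
contact_force: [-11.9, -0.8, 9.6]
finger_gap: -0.001
grasp_force: 5.8
```

Switch 5 is at its stop: TCP 426.2, 12 N. Next is switch 4, sliding sideways at low height clear of the nubs.

Request:
move_arm(
  targets=[
    [0.03,0,-0.005,0,0,0,-1],
    [0.053,0,-0.005,0,0,0,-1],
    [0.053,0.03,-0.005,0,0,0,-1],
    [0.053,0.06,-0.005,0,0,0,-1],
    [0.053,0.06,-0.005,0,0,0,-1],
    [0.035,0.06,-0.005,0,0,0,-1],
    [0.017,0.06,-0.005,0,0,0,-1],
    [0.005,0.06,-0.005,0,0,0,-1],
    [0.005,0.06,-0.005,0,0,0,-1],
    [0.005,0.06,-0.005,0,0,0,-1],
  ],
)

```text
clock: 34.28
tool_pos: [423.8, 61.9, -9.7]
tool_rot: [[-0.995, -0.1, -0.005], [-0.1, 0.995, -0.001], [0.005, -0.001, -1.0]]
contact_force: [-6.6, 0.8, 3.9]
finger_gap: 0.001
grasp_force: 3.6
```

Request:
move_arm(
  targets=[
    [0.025,0,0,0,0,0,-1],
    [0.048,0,0,0,0,0,-1],
    [0.048,0.03,0,0,0,0,-1],
    [0.048,0.06,0,0,0,0,-1],
    [0.048,0.06,0,0,0,0,-1],
    [0.03,0.06,0,0,0,0,-1],
    [0.012,0.06,0,0,0,0,-1],
    [0,0.06,0,0,0,0,-1],
    [0,0.06,0,0,0,0,-1],
    [0,0.06,0,0,0,0,-1],
  ],
)

```text
clock: 35.52
tool_pos: [421.5, 85.7, -9.7]
tool_rot: [[-0.995, -0.1, -0.005], [-0.1, 0.995, -0.001], [0.005, -0.001, -1.0]]
contact_force: [-6.3, 0.2, 3.5]
finger_gap: 0.0
grasp_force: 3.4
```

Request:
move_arm(
  targets=[
    [0.025,0,0,0,0,0,-1],
    [0.048,0,0,0,0,0,-1],
    [0.048,0.03,0,0,0,0,-1],
    [0.048,0.06,0,0,0,0,-1],
    [0.048,0.06,0,0,0,0,-1],
    [0.03,0.06,0,0,0,0,-1],
    [0.012,0.06,0,0,0,0,-1],
    [0,0.06,0,0,0,0,-1],
    [0,0.06,0,0,0,0,-1],
    [0,0.06,0,0,0,0,-1],
  ],
)

```text
clock: 36.78
tool_pos: [419.2, 109.6, -9.7]
tool_rot: [[-0.995, -0.1, -0.005], [-0.1, 0.995, -0.001], [0.005, -0.001, -1.0]]
contact_force: [-7.1, 1.0, 3.7]
finger_gap: 0.003
grasp_force: 3.6
```

Request:
move_arm(
  targets=[
    [0.01,0,-0.04,0,0,0,-1],
    [0,0.01,-0.08,0,0,0,-1],
    [-0.0725,0.06,-0.08,0,0,0,-1],
    [-0.0725,0.06,-0.08,0,0,0,-1],
    [-0.0725,0.06,-0.03,0,0,0,-1],
    [-0.0725,0.06,0,0,0,0,-1],
    [-0.0725,0.06,0,0,0,0,-1],
    [-0.05,0.06,0,0,0,0,-1],
    [-0.035,0.06,0,0,0,0,-1],
    [-0.033,0.06,0,0,0,0,-1],
  ],
)

```text
clock: 38.02
tool_pos: [436.7, 136.3, -7.8]
tool_rot: [[-0.995, -0.1, 0.009], [-0.1, 0.995, 0.003], [-0.009, 0.002, -1.0]]
contact_force: [13.8, 0.5, -10.8]
finger_gap: -0.0
grasp_force: 6.6
```

Request:
move_arm(
  targets=[
    [0,0,0,0,0,0,-1],
    [0.003,0,0,0,0,0,-1],
    [0.003,0,0,0,0,0,-1],
  ],
)

```text
clock: 38.4
tool_pos: [436.7, 136.3, -7.6]
tool_rot: [[-0.995, -0.099, 0.01], [-0.099, 0.995, 0.003], [-0.011, 0.002, -1.0]]
contact_force: [14.5, -0.2, -11.0]
finger_gap: 0.003
grasp_force: 7.4
```

Switch 1 is at its off stop (TCP 436.7, exactly as expected). I'll rise and verify, then look at the screen.

Request:
move_arm(
  targets=[
    [-0.025,0,0,0,0,0,-1],
    [-0.025,0,-0.1,0,0,0,-1],
    [-0.025,0,-0.22,0,0,0,-1],
    [-0.01,0.06,-0.34,0,0,0,-1],
    [0.006,0.15,-0.4,0,0,0,-1],
    [0.006,0.15,-0.4,0,0,0,-1],
    [0.006,0.15,-0.4,0,0,0,-1],
  ],
)

```text
clock: 39.28
tool_pos: [422.0, 194.1, 150.6]
tool_rot: [[-0.995, -0.101, -0.001], [-0.101, 0.995, -0.001], [0.001, -0.001, -1.0]]
contact_force: [-0.9, -0.1, 0.5]
finger_gap: 0.004
grasp_force: 0.0
```

```bash
python3 sw.py sw3
python3 - <<'E'
from m import *
f=grab('wrist');np.save('scr.npy',f,allow_pickle=True);P=cloud(f);im=f['pixels'].astype(int);x,y,z=P[...,0],P[...,1],P[...,2];sat=im.max(-1)-im.min(-1)
ex=np.array([.995,.099]);ey=np.array([-.099,.995]);C=P[...,0]*ex[0]+P[...,1]*ex[1];L=P[...,0]*ey[0]+P[...,1]*ey[1]
m=(y>160)&(y<340)&(x<500)&(z>27)&(im.max(-1)<60)
k,l,st,c=cv2.connectedComponentsWithStats(m.astype(np.uint8));i=1+st[1:,4].argmax();q=l==i
print('screen n',q.sum(),'u range L',np.nanpercentile(L[q],[1,99]).round(1),'C',np.nanpercentile(C[q],[1,99]).round(1))
A=np.c_[C[q],L[q],np.ones(q.sum())];sol=np.linalg.lstsq(A,z[q],rcond=None)[0];print('plane dz/dC',sol.round(3))
for a in np.arange(325,440,10):
    w=q&(abs(C-a)<2)
    if w.sum(): print(a,np.median(z[w]).round(1),L[w].min().round(1),L[w].max().round(1))
m=(y>200)&(y<340)&(x<480)&(z>26)&(z<100)&(im.min(-1)>90)&(sat<40)
for xs,ys,qq in comps(f,m,25,'pin'): print('   C',np.percentile(qq[:,:2]@ex,[5,50,95]).round(1),'L',np.percentile(qq[:,:2]@ey,[2,98]).round(1))
E
```

```text
[422.  194.1 150.6] yaw 0.101
strip [162.8 257.4] 4174 [471.6  73.2  22.1] [452.3  24.9  19.1] [490.  149.6  25.9]
[471.8  88.5] [ 35.5 123.5] 1.5505229234695435
yaw 0.027
nub [236.9 206.3] 129 [420.6 134.2  38.8] [417.  129.9  33.5] [425.  137.4  40.7]
nub [171.5 219.5] 130 [435.1  87.2  38.8] [431.4  83.2  33.2] [439.7  91.2  40.7]
nub [204.3 219.6] 130 [432.8 111.1  38.8] [429.2 107.2  33.1] [437.1 115.1  40.8]
nub [107.1 219.9] 127 [439.9  39.8  38.9] [436.8  35.   33.1] [444.2  43.3  41.3]
nub [139.2 219.9] 132 [437.7  63.6  38.7] [434.6  58.8  33.1] [442.1  67.5  40.7]
    [420.8 133.7] [8.  7.2] from strip: -49.7 46.5
    [435.4  87.4] [7.4 8.1] from strip: -36.4 -0.2
    [433.  111.2] [7.4 8. ] from strip: -38.1 23.7
    [440.5  39.6] [6.8 8.5] from strip: -32.6 -48.0
    [438.1  63.5] [6.7 8.4] from strip: -34.3 -24.1
screen n 43792 u range L [118.1 206.1] C [421.2 447.2]
plane dz/dC [-9.13000e-01  1.54000e-01  6.19363e+02]
425 250.9 118.3 211.2
435 245.0 117.5 192.9
pin [510.8 198. ] 937 [387.2 305.2  81.8] [380.5 282.9  77.8] [393.8 326.8  84.6]
pin [334.7 275.5] 113 [465.9 208.1  38.2] [463.1 201.5  30.3] [473.1 215.1  39.8]
pin [434.5 276.1] 134 [459.3 282.9  37.8] [455.6 276.   31. ] [465.9 289.7  41. ]
   C [412.1 415.6 419.5] L [244.7 285.5]
   C [482.1 484.2 489.1] L [154.5 167.8]
   C [482.2 484.9 490. ] L [229.4 242.3]
```

View pics/sw3.png

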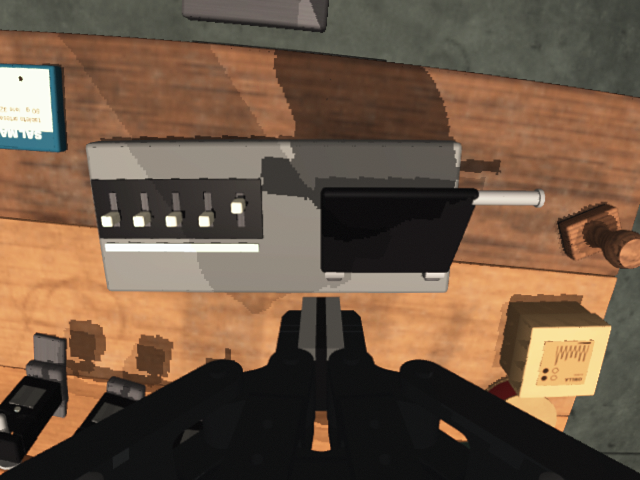

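All switches are right: switches 5..2 at (108..206,220) are on, by the strip, and switch 1 at (238,207) is off. The screen is propped at about 33° with its pin at (510,198). From depth the pin is at C 416, z 78 and the hinge at C 483, z 34, which gives a radius of 80 as it should. I'll push the pin up from the robot side with the shut fingers, until it is about 27 mm past the hinge.

Request:
move_arm(
  targets=[
    [0.06,0.13,0,0,0,0,-1],
    [0.116,0.25,0,0,0,0,-1],
    [0.116,0.287,0,0,0,0,-1],
    [0.116,0.287,0.1,0,0,0,-1],
    [0.116,0.287,0.22,0,0,0,-1],
    [0.116,0.287,0.3,0,0,0,-1],
    [0.116,0.287,0.32,0,0,0,-1],
    [0.116,0.287,0.32,0,0,0,-1],
    [0.116,0.287,0.32,0,0,0,-1],
  ],
)

```text
clock: 40.5
tool_pos: [365.9, 304.8, 24.0]
tool_rot: [[-0.995, -0.1, 0.002], [-0.1, 0.995, 0.001], [-0.002, 0.001, -1.0]]
contact_force: [0.4, 0.7, -0.1]
finger_gap: -0.0
grasp_force: 0.0
```

```bash
cat > pin.py <<'E'
from m import *
ex=np.array([.995,.099]);ey=np.array([-.099,.995])
for n in ('wrist','side','scene'):
    f=grab(n);P=cloud(f);im=f['pixels'].astype(int);x,y,z=P[...,0],P[...,1],P[...,2];sat=im.max(-1)-im.min(-1)
    T=f['s']['tool_pos']
    if n=='wrist': print(T.round(1),'tool C,L',(T[:2]@ex).round(1),(T[:2]@ey).round(1),f['s']['contact_force'].round(1)); cv2.imwrite('pics/pin_%d.png'%(f['s']['clock']*100),f['pixels'])
    C=x*ex[0]+y*ex[1];L=x*ey[0]+y*ey[1]
    m=(L>246)&(L<300)&(C>395)&(C<540)&(z>45)&(z<130)&(im.min(-1)>80)&(sat<45)
    for xs,ys,qq in comps(f,m,6,n+' pin'): print('   C',np.percentile(qq[:,:2]@ex,[5,50,95]).round(1),'L',np.percentile(qq[:,:2]@ey,[2,98]).round(1))
    m=(L>150)&(L<242)&(C>400)&(C<530)&(z>50)&(z<125)&(im.max(-1)<75)
    if m.sum()>50:
        c,h=C[m],z[m];a=np.c_[c,h]-[483,34];r=np.hypot(*a.T);print(n,'screen n',m.sum(),'pts angle deg',np.degrees(np.arctan2(a[:,1],-a[:,0]))[r>40].mean().round(1),'zmax',h.max().round(1))
        e=np.c_[c,h]-np.c_[c,h].mean(0);v=np.linalg.svd(e,full_matrices=False)[2][0];print('   slope angle',np.degrees(np.arctan2(abs(v[1]),-v[0]*np.sign(v[1]))).round(1))
E
python3 pin.py
```

```text
[365.9 304.8  24. ] tool C,L 394.3 267.1 [ 0.4  0.7 -0.1]
wrist screen n 6983 pts angle deg 37.4 zmax 125.0
   slope angle 55.9
side pin [233.  218.4] 22 [383.7 300.1  82.1] [368.7 288.6  66.8] [391.1 326.   87.8]
   C [398.7 412.3 415.8] L [250.4 283.4]
side screen n 103 pts angle deg 38.1 zmax 120.4
   slope angle 38.5
scene pin [225.  189.1] 7 [388.  296.5  83.3] [384.7 287.6  77.4] [392.9 303.7  87.8]
   C [411.6 414.6 419.8] L [247.8 262.7]
scene screen n 181 pts angle deg 38.2 zmax 112.7
   slope angle 32.6
```

Request:
move_arm(
  targets=[
    [-0.02,0,-0.005,0,0,0,-1],
    [-0.04,0,-0.024,0,0,0,-1],
    [-0.06,0,-0.04,0,0,0,-1],
    [-0.08,0,-0.056,0,0,0,-1],
    [-0.1,0,-0.066,0,0,0,-1],
    [-0.12,0,-0.074,0,0,0,-1],
    [-0.14,0,-0.08,0,0,0,-1],
    [-0.16,0,-0.084,0,0,0,-1],
    [-0.18,0,-0.085,0,0,0,-1],
    [-0.18,0,-0.085,0,0,0,-1],
  ],
)

```text
clock: 41.9
tool_pos: [437.5, 311.8, 57.1]
tool_rot: [[-0.995, -0.1, 0.001], [-0.1, 0.995, 0.001], [-0.001, 0.0, -1.0]]
contact_force: [-0.1, -0.1, -0.2]
finger_gap: 0.004
grasp_force: 0.0
```

```bash
python3 pin.py
```

```text
[437.5 311.8  57.1] tool C,L 466.2 266.9 [-0.1 -0.1 -0.2]
wrist screen n 19385 pts angle deg 85.2 zmax 121.3
   slope angle 90.9
side pin [246.2 206.8] 24 [428.6 304.7 110. ] [425.8 297.4 100.1] [444.2 316.1 129.5]
side pin [251.9 204.1] 10 [450.5 298.3 120.6] [444.1 292.5 115.8] [451.9 308.7 129. ]
   C [453.7 456.5 468.5] L [253.9 271.2]
   C [471.5 477.3 480.1] L [246.5 262.4]
side screen n 61 pts angle deg 87.2 zmax 124.7
   slope angle 88.4
scene pin [232.3 176.4] 14 [428.7 302.5 117.2] [425.9 298.8 101.6] [433.4 310.  127.5]
   C [454.  456.3 460.2] L [255.1 266.2]
```

Request:
move_arm(
  targets=[
    [-0.02,0,0,0,0,0,-1],
    [-0.04,0,0.003,0,0,0,-1],
    [-0.055,0,0.006,0,0,0,-1],
    [-0.065,0,0.008,0,0,0,-1],
    [-0.071,0,0.01,0,0,0,-1],
    [-0.071,0,0.01,0,0,0,-1],
    [-0.071,0,0.01,0,0,0,-1],
  ],
)

```text
clock: 42.92
tool_pos: [465.2, 314.4, 52.8]
tool_rot: [[-0.995, -0.1, 0.001], [-0.1, 0.995, 0.0], [-0.001, 0.0, -1.0]]
contact_force: [-0.8, 0.4, -0.8]
finger_gap: -0.002
grasp_force: 0.1
```

Request:
move_arm(
  targets=[
    [0.03,0,0,0,0,0,-1],
    [0.12,0,-0.02,0,0,0,-1],
    [0.24,0,-0.1,0,0,0,-1],
    [0.26,0,-0.22,0,0,0,-1],
    [0.26,-0.1,-0.3,0,0,0,-1],
    [0.22,-0.2,-0.35,0,0,0,-1],
    [0.15,-0.25,-0.4,0,0,0,-1],
    [0.15,-0.25,-0.4,0,0,0,-1],
    [0.15,-0.25,-0.4,0,0,0,-1],
  ],
)

```text
clock: 44.05
tool_pos: [414.0, 209.2, 212.4]
tool_rot: [[-0.995, -0.101, -0.001], [-0.101, 0.995, -0.0], [0.001, -0.0, -1.0]]
contact_force: [0.1, 0.1, -0.4]
finger_gap: -0.001
grasp_force: 0.0
```

```bash
python3 pin.py; python3 hung.py s9
```

```text
[414.  209.2 212.4] tool C,L 432.7 167.2 [ 0.1  0.1 -0.4]
wrist pin [455.  319.3] 564 [479.  316.3 112.9] [472.8 294.9 108.5] [485.7 335.1 115.9]
   C [504.9 507.6 512.5] L [246.9 285.3]
wrist screen n 1274 pts angle deg 106.7 zmax 117.1
   slope angle 111.3
side pin [259.2 203.3] 18 [478.1 315.1 116.3] [475.4 295.6 109.7] [483.3 336.1 118.5]
   C [504.5 507.2 511. ] L [247.2 286.8]
side screen n 65 pts angle deg 107.0 zmax 119.6
   slope angle 107.9
scene pin [242.8 170.1] 13 [478.8 309.7 114.7] [474.2 299.2 106.4] [483.9 333.9 119.1]
   C [503.7 507.9 512.5] L [250.4 283.2]
black [319.6 227. ] 489 [585.2  39.3 100.3] [564.2 -30.8  54.7] [616.1 195.4 125.8]
black [373.3 321.3] 53 [ 523.6 -365.5   25.3] [ 520.5 -374.8   13.8] [ 536.1 -329.    35.1]
black [385.5 329.4] 56 [ 530.2 -404.3   27.4] [ 528.2 -419.3   16. ] [ 535.2 -387.5   37.4]
```

Run:
```python
import cv2
a=cv2.imread('pics/s9.png')[180:300,200:360];cv2.imwrite('pics/fin.png',cv2.resize(a,None,fx=5,fy=5,interpolation=cv2.INTER_CUBIC))
```

```text
(no output)
```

View pics/fin.png

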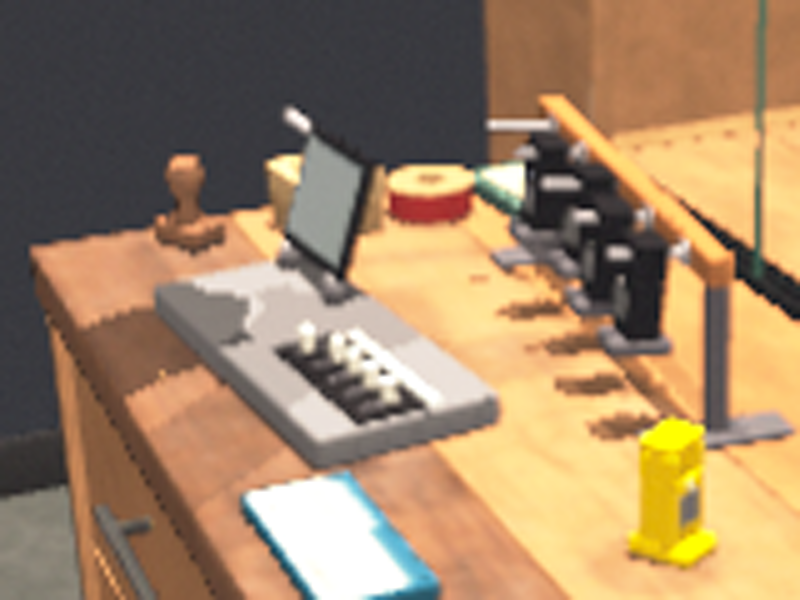

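The final view shows four fobs hanging from about (545,180) to (640,290), with peg 1 empty at (520,125). The screen leans back at (330,200). Switch 1's nub is back at (307,335) and the others are by the strip.

```bash
python3 -c "
from workcell import manip; print(manip.sign_off())"
```

```text
the job is handed in; nothing more can be done
None
```

The job is handed in: all four fobs hang on pegs 2–5, switches 2–5 are on and switch 1 is off, the screen leans back about 19–20° past upright, and I moved nothing else on the counter.

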